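Set a circuit board on the inspection slide

ROBOT

A 6-joint arm with a two-finger parallel gripper is mounted at the origin on the work surface. World frame = base frame: x ahead of the robot, y to its left, z up, the work surface at z = 0. Lengths are in m, angles in degrees, forces in N, time in s.
With the tool pointing down it reaches from about 0.4 to 0.825 m from the base axis. Payload 7 kg.
Tool frame: the origin (TCP) lies at the very end of the fingers, on their centre line; the grasp point (between the pads) lies 19 mm behind it (r.hold_point_z is the distance from the TCP to the grasp point, in m); z points along the fingers, y is the direction in which the jaws open and shut (so a half turn about z gives the same grasp; the last joint's range is limited). The gripper opens to 88 mm and grips with 3 to 60 N. Pads are 19 mm wide; open, the fingers measure 130 mm over their backs; the gripper's body (78 mm by 193 mm) begins 47 mm behind the grasp point.
Start: joints at [93.627, 20.546, 0.682, 0, -70.136, -16.507], TCP at [0.15, 0.658, 0.198] pointing down, gripper open.
Joint ranges: [-176.03, 176.03], [-82.01, 121.73], [-58.28, 71.71], [-173.87, 95.51], [-174.79, -0.11], [-173.66, 173.66]. Speed limits (degrees/s): [136.94, 136.94, 172.46, 180, 180, 180].

INTERFACE

Orientations are given as [roll, pitch, yaw] about the fixed x, y, z axes, in that order (R = Rz(yaw) Ry(pitch) Rx(roll)).
In Python, from plant import r gives the robot as it stands. The module is installed in compiled form; this text tells all that it offers.
- The arm moves only by the shell command python3 -m inch 'ROWS' [FORCE]. ROWS is text: rows parted by semicolons, each of 7 numbers parted by spaces: the shift along the tool's x, y, z in m, then the turn, a rotation vector about the tool's x, y, z in rad, then the opening, from 0 (shut) to 1 (fully open). In form: tx ty tz ax ay az jaw; .... A call has 1 to 20 rows; each row shifts and turns the commanded pose from where the row before left it, along the tool's axes as they then stand; what a row does not reach is not made up. A row lasts 1/12 s, in which the tool goes at most 41.7 mm and 7.16 degrees, less where a joint would pass 70% of its speed; a pose out of reach is approached as far as the arm can. A call with a gripper value outside its range is refused whole. The fingers move at their own pace and stop on an object; FORCE is the grip in N (left out, the last holds). Time passes only in rows, so rows that do not move let the fingers close. It gives the time, the measured TCP pose, the force and the opening at its end, in the units of the state.
- r.get_state(): the state, without advancing time (a new reading comes with each control period).
- r.capture(name): name is "scene" or "top" or "wrist"; returns the picture (384x512x3 uint8, red, green, blue); there is no depth.
- r.camera_params(name): a dict with "vfov" (degrees; the focal length in pixels is half the picture's height over the tangent of half this angle, whatever the lens; pixels are square), "cx", "cy" (the principal point, pixels), "R" (3x3) and "t" (3): a world point X has camera coordinates R X + t. Camera axes: x right, y down, z forward; pixel columns grow to the right and rows downward; lengths in m; the calibration is good to about 2 mm. A picture is of the moment at which its call begins: read the wrist's pose just before it. camera_params takes no time and is no camera call; for the wrist camera it gives the pose at the moment of the call.
- r.close_job(): hands the job in, once; it reports no verdict.
Trained networks look in the newest picture that a camera, given by its name, has taken for a name from the list of things; names that differ only in an ending like _2 or _b are one class to them, and where a whole thing is asked for, a point or a joint stands for the part that bears it (a point fixed in the world has none). Each returns a list of dicts, best first, with "p" (0 to 1); they miss things now and then, are a little off and sometimes report something else, mostly with a low value. They report only what shows in the picture. A call takes as long as a camera call. They do not tell look-alikes from the thing itself.
- r.recognise(target, camera): "xy" ([column, row] in pixels, amid what is visible of it).
The state is a dict: "time_s": time; "joints": joint angles; "qd": joint speeds; "joint_torque": joint torques, N m; "tcp_pos": TCP position; "eef_rot": TCP orientation; "contact_force": force on the tool from outside, world axes, zero at the start; "moment": the same for the moment, N m; "gripper_width": finger opening in m.
Only numpy, scipy, OpenCV 4.12 (cv2) and the standard library are available. Lean on these libraries where they do the work, as an engineer would, in place of code of your own. Each camera call takes 0.05 s, during which the arm holds its last target.

TASK

Push the circuit board fully home against the back fence of its carriage, then crank the handwheel until the carriage's black pointer stands at the red marker on the scale (not the yellow one). Then push the red lock lever over its detent all the way into the lock notch, and last swing the magnifier round over the carriage to its stop. Let go of everything, and leave the things lying around the fixture where they are.

Things in the scene. Friction and masses are not known exactly. Their poses are not given: they have to be found in the camera images.
- fixture: Inspection slide bolted to the bench: blue base plate 250 (x) x 400 (y) x 20 mm. Origin: centre of its underside; x away from the robot, y left, z up. Mid: carriage with board; in front of it the scale bar (top at 38 mm); front right: handwheel on a grey gearbox; back right: lock lever; back left: magnifier on a post. Only the magnifier and its post stand higher than 135 mm.
- carriage (a joint): Travel of the aluminium carriage along the fixture's y, m, + to the left, about 0 at the start, limits -0.042 to 0.042. It is driven by the handwheel only: 16 mm per turn, self-locking (it cannot be pushed directly).
- deck (a point): Point on the carriage: on its deck surface (45 mm above the bench), at the foot of the back fence's front face, mid-width. Axes as the fixture's; x is the direction in which the board goes home. The deck is flat, open at the front and reaches 110 mm to the front of this point; fence 14 mm high; two side lips 8 mm high, 88 mm apart.
- board_mid (a point): Centre of the loose circuit board in its black carrier, 70 (x) x 82 (y) x 12 mm, green face with small components (up to 6 mm higher), 0.12 kg; half-way up the carrier (6 mm above the deck). It lies on the deck between the lips, 10 to 22 mm short of the fence. Home: its back edge on the fence, so this point is 35 mm in front of deck.
- wheel (a joint): Handwheel angle, rad, + counter-clockwise seen from above. Vertical axis. Counter-clockwise moves the carriage to the left (+y), clockwise to the right, 16 mm per turn (2.55 mm per rad). Stays where it is left; about 2.5 N at the handle turns it. Enough turns for the whole travel.
- wheel_axis (a point): Centre of the handwheel's top face, at x -40, y -125 mm in the fixture's frame, 74 mm above the bench: black disc of 112 mm diameter, 10 mm thick, with a 5 mm high hub of 28 mm diameter.
- crank_handle (a point): Half-way up (95 mm above the bench) the upright yellow crank handle: a free-spinning round sleeve 14 mm thick, 40 mm high (from 76 to 116 mm), 45 mm from the wheel axis. It can be pushed round by its side or held.
- pointer (a point): Tip of the black pointer on the carriage's front edge, just above the scale bar, 42 mm above the bench; moves with the carriage. 3 mm wide.
- red_mark: Red marker clipped to the scale bar, 7 mm wide along y, with a narrow tooth towards the carriage; origin on its middle, on the bar's top. Axes as the fixture's. It cannot move. The pointer is right when its y in the fixture's frame equals the marker's (within 2 mm).
- yellow_mark: Yellow marker like the red one, on the other side of the start position; not to be used. Red and yellow may be either way round.
- lever (a joint): Lock lever angle, rad: about 0 free, leaning to the right; 0.83 = its stop, in the lock notch, leaning to the left. Swings to the left (+y of the fixture) in an upright plane. Light to about 0.48, then a spring detent (about 10 to 12 N at the grip) whose peak is at 0.68; beyond that it snaps to its stop by itself and stays.
- lever_grip (a point): Centre of the lever's red grip, 18 mm thick and 38 mm long along the lever, 70 mm from its pivot (the pivot is 42 mm above the bench, its axis along the fixture's x). At angle q the grip is displaced from the pivot by 70*sin(q-0.5) mm in y and 70*cos(q-0.5) mm in z. A grey detent post, 100 mm high, stands 24 mm behind the lever.
- lens (a joint): Magnifier swing, rad, + counter-clockwise from above: about 0 parked at the left of the fixture, 1.75 = stop, lens over the carriage. On the way the lens passes the fixture's front left. About 0.5 N moves it; stays where it is left.
- lens_center (a point): Centre of the round magnifier: blue ring 90 mm in diameter, 14 mm thick (139 to 153 mm above the bench) with a glass in it, on a thin arm 130 mm from its pivot. It can be pushed by the outside of the ring.
- lens_pivot (a point): On the vertical swing axis of the magnifier (top of the post at the back left), at the lens's height, 146 mm above the bench; at x 90, y 130 mm in the fixture's frame.
- flux_jar: Small jar, 48 mm diameter, 55 mm high; origin at its underside. Leave alone.
- spool: Blue spool, 60 mm diameter, 40 mm high, standing; origin at its underside. Leave alone.
- driver: Orange screwdriver lying on the bench, 160 mm long along its x; origin on its underside. Leave alone.
- parts_cup: White cup, 60 mm diameter, 50 mm high; origin at its underside. Leave alone.
Not all that is in view belongs to the job. Of the things shaped like the part that bears board_mid, the black one is meant.

How it is judged:
By the outcome, as a careful person would: the job done as asked, in the order asked, and still so for the second after the job is handed in, with the robot touching nothing.
It also fails if it takes over 64 s, if anything falls off the work surface, if the arm or the gripper's body presses on something with over 40 N, if the wrist force passes 120 N, or if a joint passes its speed limit or range.

## Working session

There is one attempt and no reset: what is moved stays moved. The work goes in short steps, Python scripts to look and compute and a shell command to move; the robot and the scene stay as the last step left them, time stands still between calls to the robot, and variables do not carry over. Pictures are saved under pics/ and viewed, and the job is handed in when it is done.

```bash
mkdir -p pics; ls; python3 - <<'E'
from plant import r
import cv2,json
s=r.get_state();print({k:(v if not hasattr(v,'round') else v) for k,v in s.items()})
for n in("scene","top","wrist"):
    im=r.capture(n);cv2.imwrite(f"pics/{n}0.png",im[:,:,::-1])
    p=r.camera_params(n);print(n,p)
E
```

```text
pics
{'time_s': 0.0, 'joints': array([ 9.36277734e+01,  2.05939709e+01,  6.33301502e-01, -1.91310372e-02,
       -7.01370959e+01, -1.65060187e+01]), 'qd': array([ 0.03160171,  0.04223005,  0.06520177, -0.14996456,  0.00653089,
        0.04468085]), 'joint_torque': array([-2.90268881e-04, -5.82716775e+01,  2.93048126e+01,  6.99684799e+00,
        6.86174812e-03, -1.63386785e-04]), 'tcp_pos': array([0.1503723 , 0.6574752 , 0.19689365]), 'eef_rot': array([ 1.79901154e+02, -1.05362042e-02, -1.28847516e+01]), 'contact_force': array([-0.00440968, -0.24770045, -0.37267247]), 'moment': array([-0.01069953, -0.05192563,  0.06909245]), 'gripper_width': 0.08758167579978585}
scene {'vfov': 52.934269010613264, 'cx': 254.17603770941602, 'cy': 192.1130185343786, 'R': array([[-0.28479972,  0.9583955 , -0.01916185],
       [ 0.67531977,  0.18641303, -0.71357788],
       [-0.68031781, -0.21616716, -0.70031381]]), 't': array([ 0.17595348, -0.3151761 ,  1.44458697])}
top {'vfov': 47.312675327128346, 'cx': 255.16649604352259, 'cy': 192.962342527812, 'R': array([[-0.00162492, -0.99998441, -0.00534162],
       [-0.98273742,  0.00258504, -0.18498781],
       [ 0.18499874,  0.00494882, -0.9827263 ]]), 't': array([0.01165059, 0.57865211, 1.15318632])}
wrist {'vfov': 67.80985192609013, 'cx': 259.0160850265706, 'cy': 186.54997840972507, 'R': array([[-0.22250686, -0.97492857,  0.0022315 ],
       [-0.94155384,  0.21548244,  0.25892794],
       [-0.25291709,  0.05551216, -0.96589406]]), 't': array([ 0.67460062, -0.03238167,  0.38987529])}
```

View pics/scene0.png

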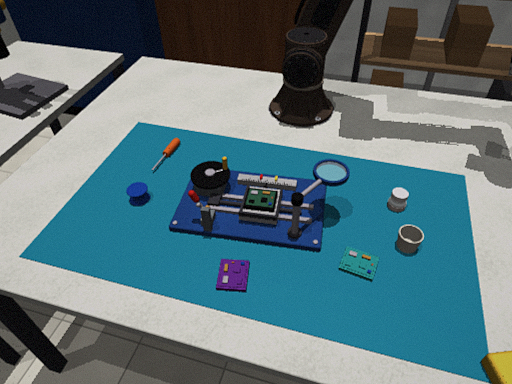

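View pics/top0.png

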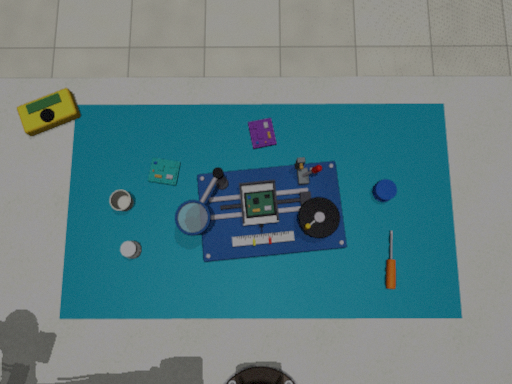

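View pics/wrist0.png

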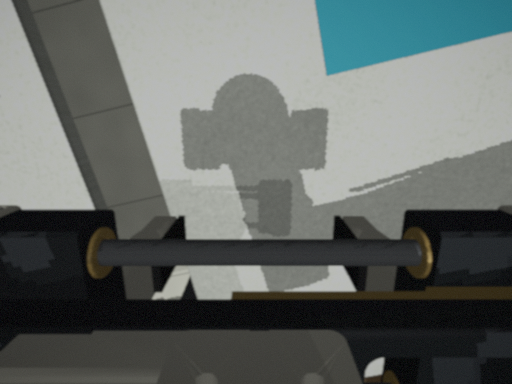

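The scene view shows the fixture mid-mat, with the black-carrier board on the carriage at scene (262,203). Purple (233,275) and teal (359,263) look-alikes lie outside it. In the top view the fixture centre is about (271,210), the wheel (319,217) and the lens (193,217). Next I measure.

```bash
cat > h.py <<'E'
import numpy as np,cv2
from plant import r
def K(p): return 192/np.tan(np.radians(p['vfov'])/2)
def ray(p,xy):
    d=np.array([(xy[0]-p['cx'])/K(p),(xy[1]-p['cy'])/K(p),1.]);R=np.array(p['R']);return -R.T@np.array(p['t']),R.T@d
def atz(p,xy,z):
    o,d=ray(p,xy);return o+d*(z-o[2])/d[2]
def proj(p,X):
    c=np.array(p['R'])@np.array(X)+np.array(p['t']);return np.array([p['cx'],p['cy']])+K(p)*c[:2]/c[2]
E
python3 - <<'E'
from h import *
Z=dict(fixture=.02,deck=.045,board_mid=.051,wheel_axis=.074,crank_handle=.095,pointer=.042,red_mark=.04,yellow_mark=.04,lever_grip=.103,lens_center=.146,flux_jar=.03,spool=.02,driver=.01,parts_cup=.025)
for c in("top","scene"):
    r.capture(c);p=r.camera_params(c)
    for n,z in Z.items():
        print(c,n,[(np.round(d['xy'],1).tolist(),round(d['p'],2),atz(p,d['xy'],z)[:2].round(4).tolist()) for d in r.recognise(n,c)[:4]])
E
python3 - <<'E'
import cv2
a=cv2.imread('pics/top0.png')[150:265,170:350];cv2.imwrite('pics/t0c.png',cv2.resize(a,None,fx=4.4,fy=4.4,interpolation=2))
a=cv2.imread('pics/scene0.png')[145:250,165:350];cv2.imwrite('pics/s0c.png',cv2.resize(a,None,fx=4.3,fy=4.3,interpolation=2))
E
```

```text
top fixture [([268.1, 213.8], 0.55, [0.5255, -0.0256])]
top deck [([256.7, 190.2], 0.86, [0.5882, 0.0062]), ([318.5, 218.6], 0.62, [0.5084, -0.1631])]
top board_mid [([258.5, 133.3], 0.91, [0.7513, 0.0007]), ([165.0, 171.9], 0.85, [0.6397, 0.2619]), ([261.2, 204.2], 0.79, [0.5478, -0.0061])]
top wheel_axis [([319.8, 219.8], 0.89, [0.5014, -0.1625])]
top crank_handle []
top pointer [([256.1, 188.9], 0.67, [0.5925, 0.0079])]
top red_mark []
top yellow_mark []
top lever_grip [([314.6, 169.3], 0.39, [0.6332, -0.1484]), ([197.7, 214.6], 0.37, [0.5122, 0.1607])]
top lens_center [([199.3, 211.4], 0.79, [0.5144, 0.151]), ([318.3, 219.7], 0.48, [0.4927, -0.1484])]
top flux_jar [([133.7, 249.9], 0.65, [0.4249, 0.3445])]
top spool [([386.0, 191.1], 0.92, [0.5895, -0.3598])]
top driver [([392.5, 270.8], 0.77, [0.3674, -0.368])]
top parts_cup [([118.3, 202.7], 0.83, [0.5573, 0.3959]), ([256.0, 190.4], 0.16, [0.5915, 0.0082])]
scene fixture [([253.2, 209.9], 0.93, [0.5646, -0.0182])]
scene deck []
scene board_mid [([358.0, 264.9], 0.79, [0.6919, 0.2702]), ([261.3, 200.5], 0.67, [0.5533, 0.0018]), ([232.5, 277.5], 0.57, [0.8019, 0.0051])]
scene wheel_axis [([210.7, 175.4], 0.89, [0.5186, -0.1543])]
scene crank_handle [([226.0, 163.3], 0.48, [0.4813, -0.1208])]
scene pointer [([263.3, 214.5], 0.82, [0.5927, 0.0183]), ([326.5, 176.4], 0.74, [0.4018, 0.1536])]
scene red_mark []
scene yellow_mark []
scene lever_grip []
scene lens_center [([326.4, 176.3], 0.8, [0.5188, 0.1601])]
scene flux_jar [([397.1, 200.4], 0.81, [0.4345, 0.3528])]
scene spool [([138.1, 191.8], 0.71, [0.5853, -0.3578])]
scene driver [([168.8, 150.3], 0.73, [0.3751, -0.3632])]
scene parts_cup [([408.8, 235.2], 0.79, [0.5473, 0.3859]), ([139.3, 194.4], 0.55, [0.5981, -0.3456])]
```

```bash
python3 -c "
import cv2
for n in 'ts':print(cv2.imread(f'pics/{n}0c.png').shape)"
```

```text
(506, 792, 3)
(452, 796, 3)
```

View pics/t0c.png

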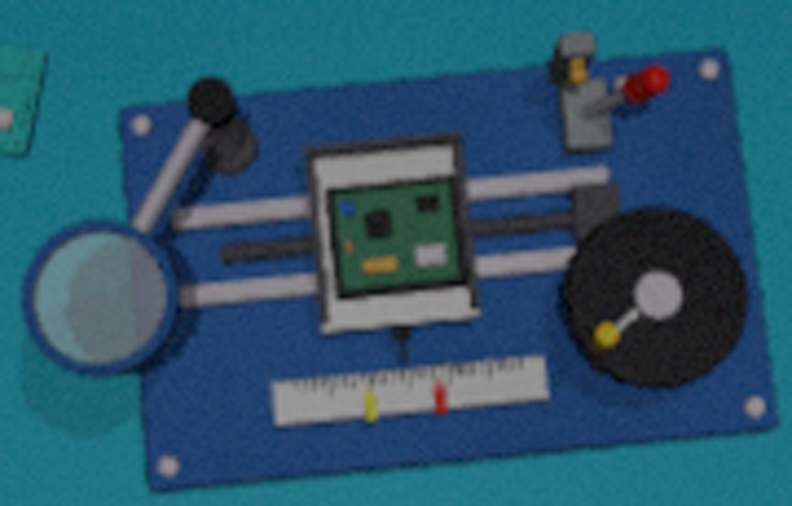

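View pics/s0c.png

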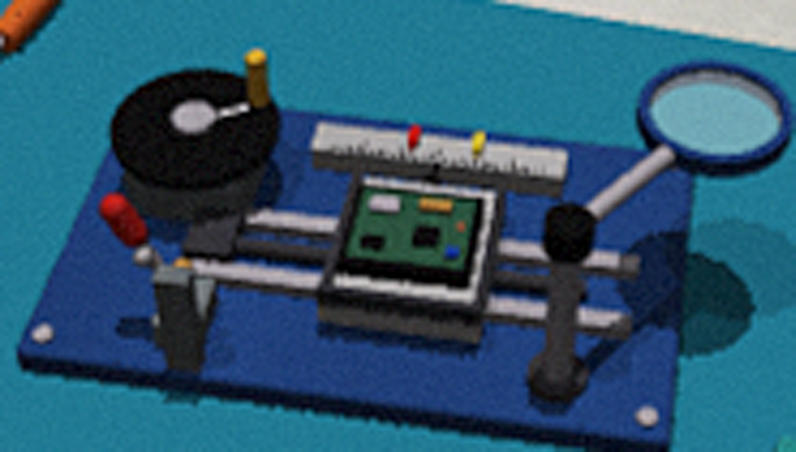

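```bash
cat > fit.py <<'E'
from h import *
from scipy.optimize import least_squares
pt=r.camera_params("top");ps=r.camera_params("scene")
T=lambda x,y:np.array([(x+.5)/4.4+169.5,(y+.5)/4.4+149.5])
S=lambda x,y:np.array([(x+.5)/4.3+164.5,(y+.5)/4.3+144.5])
obs=[(pt,T(122,108),(.125,.2,.02)),(pt,T(728,48),(.125,-.2,.02)),(pt,T(776,427),(-.125,-.2,.02)),(pt,T(150,490),(-.125,.2,.02)),
(pt,T(659,295),(-.04,-.125,.079)),
(ps,S(20,355),(.125,-.2,.02)),(ps,S(668,440),(.125,.2,.02)),(ps,S(193,116),(-.04,-.125,.079))]
def W(q,P):
    c,s=np.cos(q[2]),np.sin(q[2]);return np.array([q[0]+c*P[0]-s*P[1],q[1]+s*P[0]+c*P[1],P[2]])
def F(q,X):
    c,s=np.cos(q[2]),np.sin(q[2]);d=np.array(X)[:2]-q[:2];return np.array([c*d[0]+s*d[1],-s*d[0]+c*d[1]])
sol=least_squares(lambda q:np.concatenate([proj(p,W(q,P))-uv for p,uv,P in obs]),[.55,-.02,.08],loss='soft_l1')
q=sol.x
if __name__=="__main__":
    print(q,np.degrees(q[2]));print(sol.fun.round(1) if 0 else [np.round(proj(p,W(q,P))-uv,1).tolist() for p,uv,P in obs])
    def show(n,p,uv,z): 
        X=atz(p,uv,z);print(n,'W',X.round(4)[:2],'F',(F(q,X)*1000).round(1))
    show('red',pt,T(440,398),.042);show('yel',pt,T(371,406),.042);show('ptr',pt,T(404,362),.042)
    show('red s',ps,S(413,137),.042);show('yel s',ps,S(478,142),.042)
    show('ptr s',ps,S(430,178),.042)
    show('handle top',pt,T(606,334),.116);show('handle top s',ps,S(256,56),.116)
    show('grip',pt,T(648,84),.103);show('grip s',ps,S(123,220),.103)
    show('lens',pt,T(101,297),.150);show('lens s',ps,S(715,117),.150)
    for a,b in((332,190),(458,178),(470,285),(340,298)): show('board corner',pt,T(a,b),.057)
    for a,b in((310,147),(462,136)):show('fence',pt,T(a,b),.059)
    show('lensaxis',pt,T(212,101),.16)
E
python3 fit.py
```

```text
[ 0.53683258 -0.03250252  0.09950283] 5.701092236259589
[[-1.1, -0.4], [0.0, -0.6], [1.3, 0.3], [-0.5, 0.8], [-0.0, -0.1], [-1.9, -1.0], [0.6, 0.5], [0.0, -0.1]]
red W [ 0.4501 -0.0287] F [-85.9  12.4]
yel W [0.4453 0.0141] F [-86.5  55.4]
ptr W [ 0.4725 -0.0065] F [-61.4  32.3]
red s W [ 0.4522 -0.0288] F [-83.9  12.1]
yel s W [0.4455 0.0144] F [-86.2  55.8]
ptr s W [ 0.4877 -0.0072] F [-46.4  30.1]
handle top W [ 0.4814 -0.124 ] F [-64.2 -85.5]
handle top s W [ 0.483 -0.124] F [-62.7 -85.7]
grip W [ 0.6348 -0.1545] F [  85.4 -131.1]
grip s W [ 0.632  -0.1547] F [  82.5 -131. ]
lens W [0.4994 0.167 ] F [-17.4 202.2]
lens s W [0.5039 0.1685] F [-12.8 203.3]
board corner W [0.5787 0.0382] F [48.6 66.2]
board corner W [ 0.5861 -0.0406] F [ 48.2 -12.9]
board corner W [ 0.5186 -0.0474] F [-19.6 -13. ]
board corner W [0.5107 0.033 ] F [-19.5  67.8]
fence W [0.6057 0.0519] F [76.9 77.2]
fence W [ 0.6125 -0.0433] F [ 74.2 -18.2]
lensaxis W [0.6115 0.1044] F [ 87.9 128.8]
```

```bash
cat > where.py <<'E'
from fit import *
s=r.get_state();f=F(q,s['tcp_pos'])*1000
print('t',round(s['time_s'],2),'F',f.round(1),'z',round(s['tcp_pos'][2]*1000,1),'rot',s['eef_rot'].round(2),'want yaw',round(np.degrees(q[2]),2),'f',s['contact_force'].round(1),'w',round(s['gripper_width']*1000,1),'j',s['joints'].round(0))
E
python3 where.py; python3 -m inch '0 0 0 0 0 -0.1081 0;0 0 0 0 0 -0.1081 0;0 0 0 0 0 -0.1081 0'; python3 where.py
```

```text
t 1.65 F [-315.8  725.5] z 197.9 rot [-180.     -0.    -12.88] want yaw 5.7 f [ 0.5  0.4 -0. ] w 87.3 j [ 94.  21.   1.   0. -70. -17.]
time_s: 1.9
tcp_pos: [0.1505, 0.658, 0.1979]
eef_rot: [-180.0, -0.0, 6.0]
contact_force: [0.2, -0.3, 0.0]
gripper_width: 0.0729
t 1.9 F [-315.9  725.5] z 197.9 rot [-180.   -0.    6.] want yaw 5.7 f [ 0.2 -0.3  0. ] w 72.9 j [ 94.  21.   1.   0. -70.   2.]
```

```bash
python3 -m inch '0.0135 0.0345 0 0 0 0 0;0.0135 0.0345 0 0 0 0 0;0.0135 0.0345 0 0 0 0 0;0.0135 0.0345 0 0 0 0 0;0.0135 0.0345 0 0 0 0 0;0.0135 0.0345 0 0 0 0 0;0.0135 0.0345 0 0 0 0 0;0.0135 0.0345 0 0 0 0 0;0.0135 0.0345 0 0 0 0 0;0.0135 0.0345 0 0 0 0 0;0.0135 0.0345 0 0 0 0 0;0.0135 0.0345 0 0 0 0 0;0.0135 0.0345 0 0 0 0 0;0.0135 0.0345 0 0 0 0 0;0.0135 0.0345 0 0 0 0 0;0.0135 0.0345 0 0 0 0 0;0.0135 0.0345 0 0 0 0 0;0.0135 0.0345 0 0 0 0 0;0.0135 0.0345 0 0 0 0 0;0.0135 0.0345 0 0 0 0 0'; python3 where.py
python3 - <<'E'
from h import *
im=r.capture("wrist");cv2.imwrite("pics/w1.png",im[:,:,::-1])
E
python3 where.py
```

```text
time_s: 3.57
tcp_pos: [0.4883, -0.0036, 0.1983]
eef_rot: [-180.0, -0.1, 5.7]
contact_force: [1.1, 1.0, -0.7]
gripper_width: 0.0006
t 3.57 F [-45.4  33.6] z 198.3 rot [-1.7998e+02 -6.0000e-02  5.7100e+00] want yaw 5.7 f [ 1.1  1.  -0.7] w 0.6 j [ 23.   3. -22.   0. -65.  73.]
t 3.62 F [-43.9  29.1] z 197.9 rot [ 1.799e+02 -1.000e-02  5.590e+00] want yaw 5.7 f [ 4.3 -2.5  2. ] w 0.4 j [ 22.   3. -22.   0. -65.  73.]
```

View pics/w1.png

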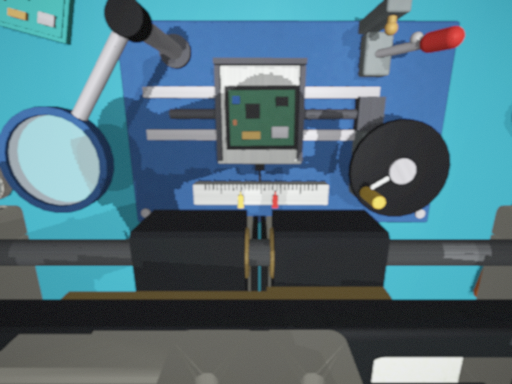

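Wrist view: pointer (259,168), board (262,118), fence top y≈62, yellow (240,200), red (276,200), handle (373,198), lever grip (440,39), lens (55,158). I take a settled one and measure from it.

```bash
python3 -m inch '0 0 0 0 0 0 0;0 0 0 0 0 0 0'; python3 - <<'E'
from h import *
import pickle
p=r.camera_params("wrist");im=r.capture("wrist")[:,:,::-1];cv2.imwrite("pics/w2.png",im);pickle.dump(p,open("w2.pkl","wb"))
cv2.imwrite("pics/w2c.png",cv2.resize(im[45:220,190:350],None,fx=3.4,fy=3.4,interpolation=2))
cv2.imwrite("pics/w2d.png",cv2.resize(im[0:220,330:480],None,fx=2.7,fy=2.7,interpolation=2))
E
python3 where.py
```

```text
time_s: 3.78
tcp_pos: [0.4877, -0.0027, 0.1977]
eef_rot: [180.0, 0.0, 5.6]
contact_force: [-0.2, -0.6, 0.6]
gripper_width: 0.0008
t 3.83 F [-46.1  35.4] z 197.8 rot [-1.7999e+02  1.0000e-02  5.6500e+00] want yaw 5.7 f [-0.9 -0.7  0.1] w 0.6 j [ 23.   3. -22.  -0. -65.  73.]
```

View pics/w2c.png

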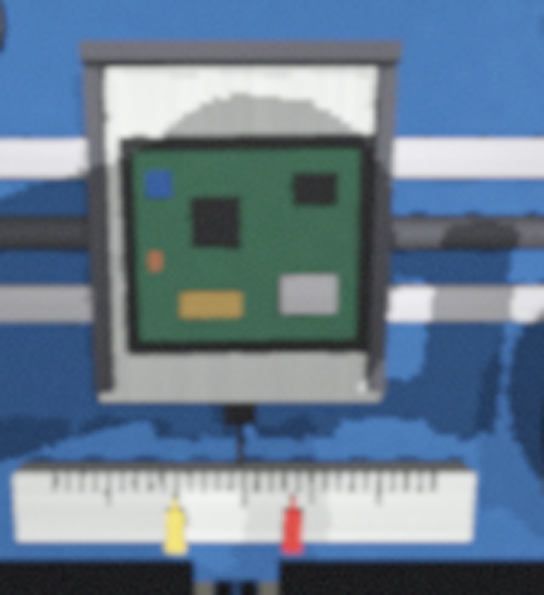

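View pics/w2d.png

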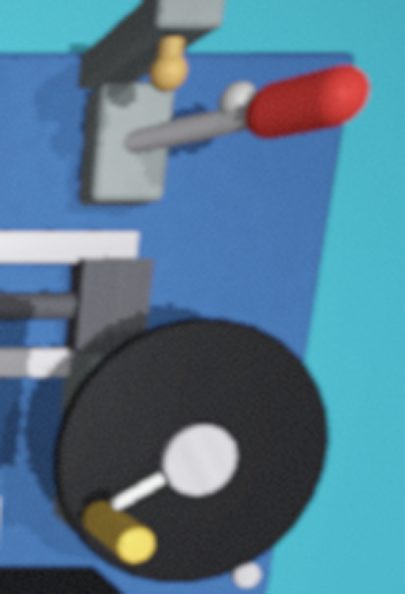

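```bash
python3 - <<'E'
from fit import *
import pickle
p=pickle.load(open("w2.pkl","rb"))
C=lambda x,y:((x+.5)/3.4+189.5,(y+.5)/3.4+44.5)
D=lambda x,y:((x+.5)/2.7+329.5,(y+.5)/2.7-.5)
for n,uv,z in[('fenceback',C(82,44),.059),('fencebackR',C(400,44),.059),('fencefoot L',C(108,66),.059),('fencefootR',C(376,66),.059),('boardBL',C(123,140),.057),('BR',C(374,138),.057),('FR',C(370,350),.057),('FL',C(128,352),.057),('deckfrontL',C(97,402),.045),('deckFR',C(383,402),.045),('ptr',C(241,465),.042),('ptr root',C(240,430),.042),('red',C(293,498),.04),('yel',C(175,500),.04),('red body',C(293,530),.041),('hub',D(200,460),.079),('handle top',D(136,546),.116),('handle bot',D(98,515),.076),('grip mid',D(308,103),.103)]:
    X=atz(p,uv,z);print(n,(F(q,X)*1000).round(1))
E
```

```text
fenceback [76.7 82.2]
fencebackR [ 76.5 -16. ]
fencefoot L [70.3 74.4]
fencefootR [70.2 -8.8]
boardBL [48.7 70.7]
BR [49.2 -9.2]
FR [-18.2 -10.2]
FL [-18.7  71.2]
deckfrontL [-37.9  84. ]
deckFR [-38.1 -17.1]
ptr [-61.7  33.1]
ptr root [-48.8  33.4]
red [-74.8  13.9]
yel [-75.4  57.4]
red body [-86.8  13.8]
hub [ -40.1 -122.7]
handle top [-64.3 -84.3]
handle bot [-63.9 -84.9]
grip mid [  85.4 -130.4]
```

```bash
python3 -m inch '0 0.003 0.03 0 0 0 0;0 0 0.03 0 0 0 0;0 0 0.03 0 0 0 0;0 0 0.03 0 0 0 0;0 0 0.02 0 0 0 0;0 0 0.007 0 0 0 0;0 0 0 0 0 0 0;0 0 0 0 0 0 0'; python3 where.py
```

```text
time_s: 4.5
tcp_pos: [0.4885, -0.0039, 0.0517]
eef_rot: [180.0, -0.0, 5.8]
contact_force: [1.5, 0.1, 0.3]
gripper_width: 0.0005
t 4.5 F [-45.3  33.3] z 51.7 rot [ 1.7999e+02 -4.0000e-02  5.8100e+00] want yaw 5.7 f [1.5 0.1 0.3] w 0.5 j [ 23.  12. -34.   0. -45.  73.]
```

```bash
python3 -m inch '0.006 0 0.001 0 0 0 0;0.006 0 0 0 0 0 0;0.006 0 0 0 0 0 0;0.005 0 0 0 0 0 0;0.004 0 0 0 0 0 0;0.003 0 0 0 0 0 0;0.002 0 0 0 0 0 0;0 0 0 0 0 0 0;0 0 0 0 0 0 0'; python3 where.py
```

```text
time_s: 5.25
tcp_pos: [0.5197, -0.0017, 0.0497]
eef_rot: [180.0, 0.0, 5.7]
contact_force: [-0.3, 0.2, 0.0]
gripper_width: 0.0005
t 5.25 F [-14.   32.4] z 49.7 rot [1.80e+02 2.00e-02 5.69e+00] want yaw 5.7 f [-0.3  0.2  0. ] w 0.5 j [ 21.  15. -30.  -0. -46.  74.]
```

```bash
python3 -m inch '0.002 0 0 0 0 0 0;0.002 0 0 0 0 0 0;0 0 0 0 0 0 0;0 0 0 0 0 0 0'; python3 where.py; python3 - <<'E'
from h import *
im=r.capture("wrist")[:,:,::-1];cv2.imwrite("pics/w3.png",im)
E
```

```text
time_s: 5.58
tcp_pos: [0.5239, -0.0012, 0.0499]
eef_rot: [180.0, -0.0, 5.7]
contact_force: [0.0, -0.5, 0.1]
gripper_width: 0.0006
t 5.58 F [-9.8 32.5] z 49.9 rot [180.   -0.    5.7] want yaw 5.7 f [ 0.  -0.5  0.1] w 0.6 j [ 21.  15. -29.   0. -46.  74.]
```

View pics/w3.png

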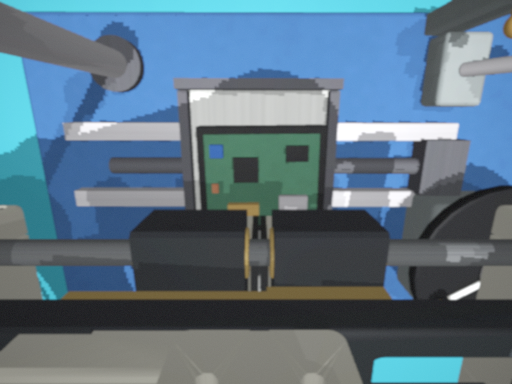

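```bash
python3 - <<'E'
from fit import *
p=r.camera_params("wrist")
for n,uv,z in[('fenceback',(260,80),.059),('fencefoot',(260,90),.059),('boardback',(260,127),.057)]:
    print(n,(F(q,atz(p,uv,z))*1000).round(1))
s=r.get_state()['tcp_pos'];print(proj(p,s),[proj(p,s+np.array([.0095,y,0])) for y in(-.02,.02)])
E
```

```text
fenceback [76.5 32.4]
fencefoot [71.  32.4]
boardback [49.5 32.4]
[259.68345108 213.85299274] [array([290.06338439, 203.62162608]), array([231.93156027, 198.08072096])]
```

```bash
python3 - <<'E'
from fit import *
im=cv2.imread("pics/w3.png");cv2.imwrite("pics/w3c.png",cv2.resize(im[180:300,200:320],None,fx=5,fy=5,interpolation=2))
a=r.capture("scene")[:,:,::-1];cv2.imwrite("pics/s3.png",cv2.resize(a[95:245,165:350],None,fx=4,fy=4,interpolation=2))
s=r.get_state()['tcp_pos'];print((proj(ps,s)-[165,95])*4)
E
```

```text
[392.84950347 392.43143276]
```

View pics/s3.png

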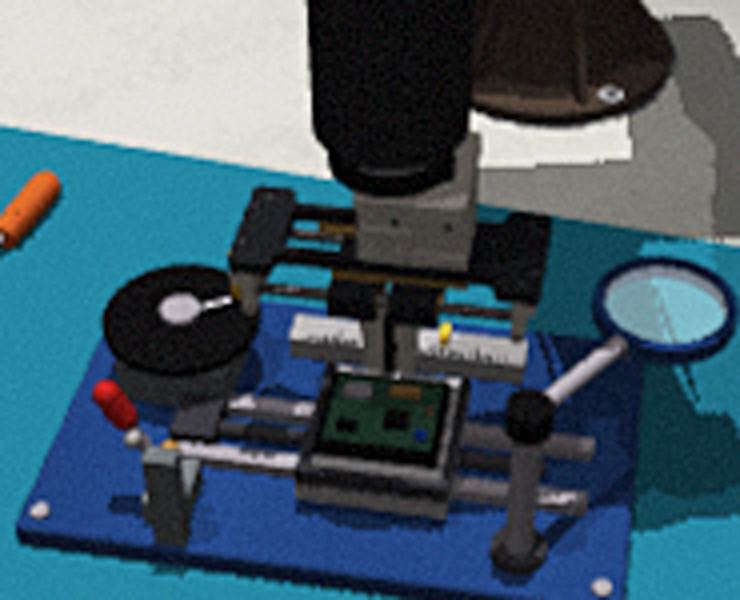

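View pics/w3c.png

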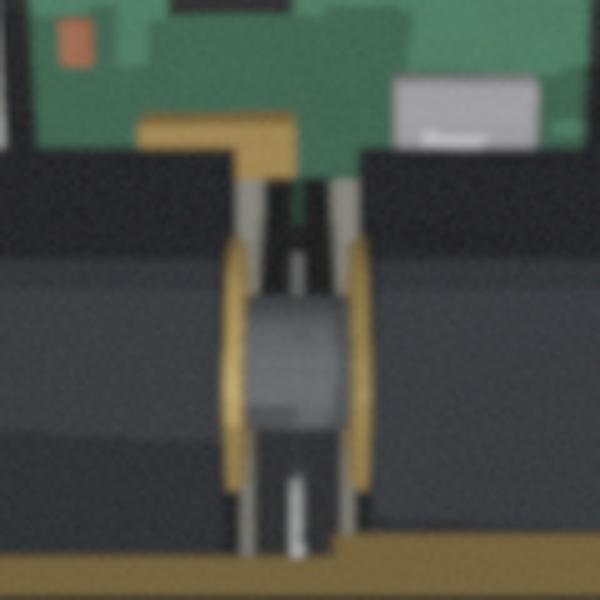

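```bash
python3 - <<'E'
from fit import *
for k in(0,1):
    a=r.capture("scene")[:,:,::-1] if k else cv2.imread("pics/scene0.png")
    globals()['i%d'%k]=cv2.resize(a[160:230,230:295],None,fx=6,fy=6,interpolation=2)
cv2.imwrite("pics/cmp.png",np.hstack([i0,i1]))
E
```

```text
(no output)
```

View pics/cmp.png

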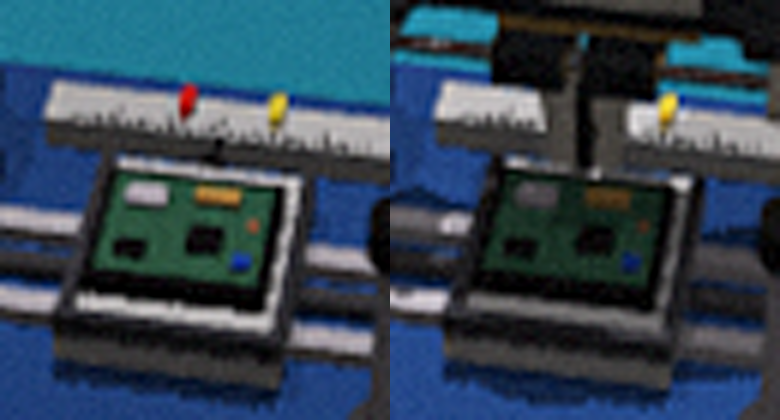

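```bash
python3 - <<'E'
from fit import *
for z in(.045,.05,.055,.06,.07,.08): print(z,(F(q,atz(ps,(262,188),z))*1000).round(1))
for n in(ps,pt): print((-np.array(n['R']).T@n['t']).round(3))
print(proj(pt,r.get_state()['tcp_pos']))
E
python3 where.py
python3 - <<'E'
from h import *
a=r.capture("top")[:,:,::-1];cv2.imwrite("pics/t3.png",cv2.resize(a[170:290,190:350],None,fx=5,fy=5,interpolation=2))
E
```

```text
0.045 [-34.2  24.8]
0.05 [-29.   25.7]
0.055 [-23.9  26.6]
0.06 [-18.8  27.6]
0.07 [-8.6 29.4]
0.08 [ 1.7 31.3]
[1.246 0.202 0.79 ]
[0.355 0.004 1.24 ]
[259.43421318 212.93011949]
t 5.73 F [-9.9 32.5] z 49.9 rot [-180.     0.     5.7] want yaw 5.7 f [-0.8 -0.3 -0.4] w 0.6 j [ 21.  15. -29.  -0. -46.  74.]
```

View pics/t3.png

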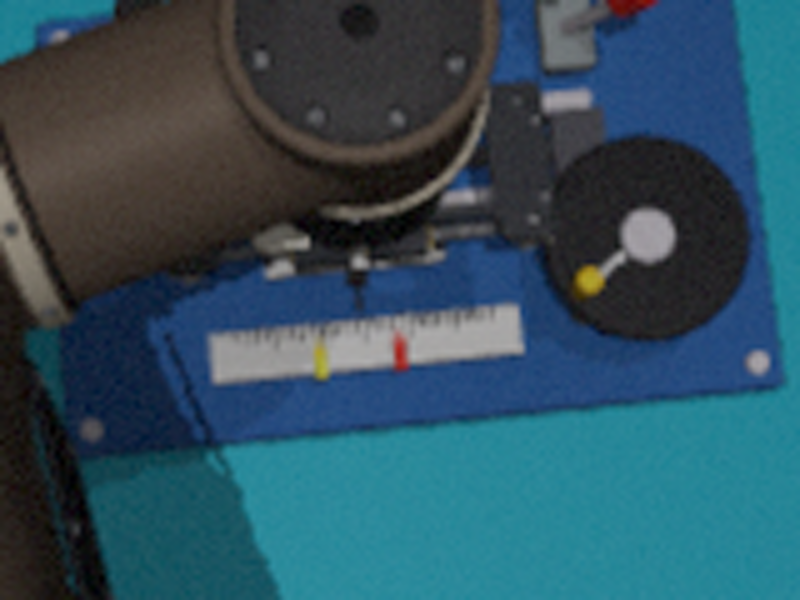

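```bash
python3 - <<'E'
from fit import *
p=r.camera_params("wrist");s=r.get_state()
print('cam',F(q,-np.array(p['R']).T@p['t'])*1000,(-np.array(p['R']).T@p['t'])[2])
o1,d1=ray(p,(259.5,216));o2,d2=ray(ps,(262,188))
A=np.stack([d1,-d2],1);u=np.linalg.lstsq(A,o2-o1,rcond=None)[0]
for X in(o1+u[0]*d1,o2+u[1]*d2):print(F(q,X)*1000,X[2])
for z in(.05,.06,.07,.08):
  for dx in(-.01,0,.01):
    X=W(q,np.array([-.0098+dx,.0325,z]));print(z,dx,proj(p,X).round(1),proj(ps,X).round(1))
E
```

```text
cam [59.67658805 33.13533193] 0.2361686363080616
[-0.62699664 32.67802286] 0.0784149707317296
[-0.13615614 30.95738631] 0.07823232788360057
0.05 -0.01 [259.6 227.1] [263.8 190.6]
0.05 0 [259.6 213.7] [263.2 193.1]
0.05 0.01 [259.7 199.9] [262.6 195.7]
0.06 -0.01 [259.7 233.1] [263.8 188. ]
0.06 0 [259.7 219. ] [263.2 190.5]
0.06 0.01 [259.7 204.6] [262.6 193. ]
0.07 -0.01 [259.7 239.6] [263.8 185.3]
0.07 0 [259.7 225. ] [263.2 187.8]
0.07 0.01 [259.8 209.8] [262.6 190.4]
0.08 -0.01 [259.8 246.9] [263.8 182.6]
0.08 0 [259.8 231.5] [263.2 185.1]
0.08 0.01 [259.8 215.6] [262.5 187.7]
```

```bash
python3 -m inch '-0.008 0 0 0 0 0 0;-0.008 0 0 0 0 0 0;-0.008 0 0 0 0 0 0;0 0 0 0 0 0 0;0 0 0 0 0 0 0'; python3 where.py; python3 - <<'E'
from fit import *
a=r.capture("scene")[:,:,::-1];i=cv2.resize(a[150:220,225:300],None,fx=10,fy=8,interpolation=2)
X=r.get_state()['tcp_pos']
for dz,c in((0,(0,0,255)),(.019,(0,255,255)),(.066,(255,255,0))):
    u=proj(ps,X+[0,0,dz]);cv2.circle(i,(int((u[0]-224.5)*10),int((u[1]-149.5)*8)),4,c,-1)
cv2.imwrite("pics/s4.png",i)
E
```

```text
time_s: 6.2
tcp_pos: [0.4994, -0.0036, 0.0502]
eef_rot: [-180.0, -0.0, 5.7]
contact_force: [0.9, 0.3, -0.2]
gripper_width: -0.0001
t 6.2 F [-34.4  32.5] z 50.2 rot [-1.7999e+02 -3.0000e-02  5.7300e+00] want yaw 5.7 f [ 0.9  0.3 -0.2] w -0.1 j [ 22.  13. -32.   0. -45.  74.]
```

View pics/s4.png

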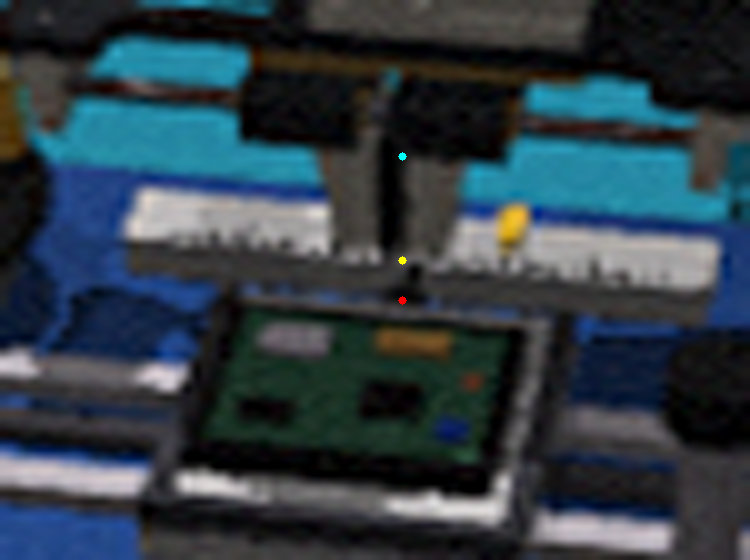

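```bash
python3 - <<'E'
from fit import *
for row in(246,252):
  for x in(-.0249,-.0344):
    z=[z for z in np.arange(.05,.1,.0005) if proj(ps,W(q,np.array([x,.0325,z])))[1]<row/8+149.5][0];print(row,x,z)
p=r.camera_params("wrist");im=r.capture("wrist")[:,:,::-1];cv2.imwrite("pics/w4.png",cv2.resize(im[140:300,180:340],None,fx=4,fy=3.5,interpolation=2))
for dx in(.0095,-.0095):
  for z in(.05,.07,.075,.08):
    print(dx,z,[( (proj(p,W(q,np.array([-.0344+dx,.0325+y,z])))-[180,140])*[4,3.5]).round(0).tolist() for y in(-.01,.01)])
E
```

```text
246 -0.0249 0.08450000000000003
246 -0.0344 0.07550000000000003
252 -0.0249 0.08150000000000003
252 -0.0344 0.07300000000000002
0.0095 0.05 [[377.0, 215.0], [261.0, 215.0]]
0.0095 0.07 [[384.0, 250.0], [255.0, 250.0]]
0.0095 0.075 [[386.0, 260.0], [253.0, 260.0]]
0.0095 0.08 [[388.0, 271.0], [251.0, 271.0]]
-0.0095 0.05 [[376.0, 305.0], [262.0, 305.0]]
-0.0095 0.07 [[382.0, 349.0], [256.0, 349.0]]
-0.0095 0.075 [[384.0, 361.0], [255.0, 361.0]]
-0.0095 0.08 [[386.0, 375.0], [253.0, 374.0]]
```

View pics/w4.png

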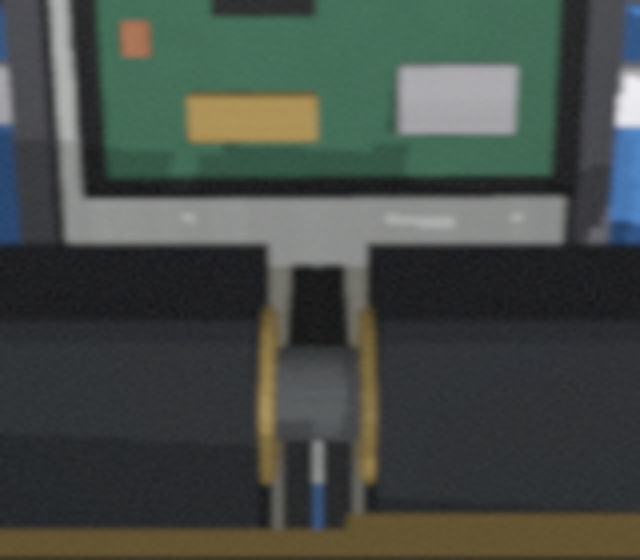

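```bash
python3 -m inch '-0.001 0 0.006 0 0 0 0;0 0 0.005 0 0 0 0;0 0 0.004 0 0 0 0;0 0 0.002 0 0 0 0;0 0 0 0 0 0 0;0 0 0 0 0 0 0'; python3 where.py; python3 - <<'E'
from fit import *
a=r.capture("scene")[:,:,::-1];i=cv2.resize(a[150:220,205:300],None,fx=8,fy=8,interpolation=2)
X=r.get_state()['tcp_pos']
for dz,c in((0,(0,0,255)),(.019,(0,255,255)),(.066,(255,255,0))):
    u=proj(ps,X+[0,0,dz]);cv2.circle(i,(int((u[0]-204.5)*8),int((u[1]-149.5)*8)),4,c,-1)
cv2.imwrite("pics/s5.png",i)
im=r.capture("wrist")[:,:,::-1];cv2.imwrite("pics/w5.png",im)
E
```

```text
time_s: 6.8
tcp_pos: [0.4988, -0.0038, 0.0325]
eef_rot: [180.0, 0.0, 5.7]
contact_force: [0.3, 0.5, 0.1]
gripper_width: 0.0005
t 6.8 F [-35.   32.4] z 32.5 rot [1.7998e+02 4.0000e-02 5.7000e+00] want yaw 5.7 f [0.3 0.5 0.1] w 0.5 j [ 22.  14. -33.   0. -42.  74.]
```

View pics/s5.png

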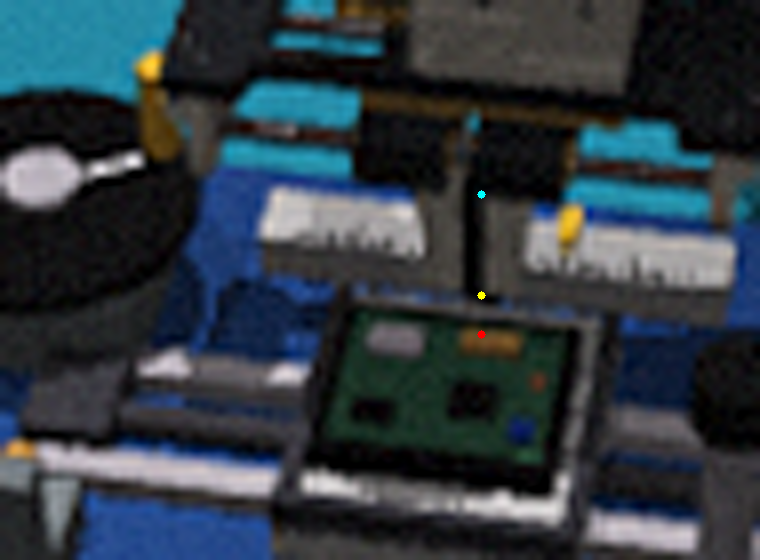

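View pics/w5.png

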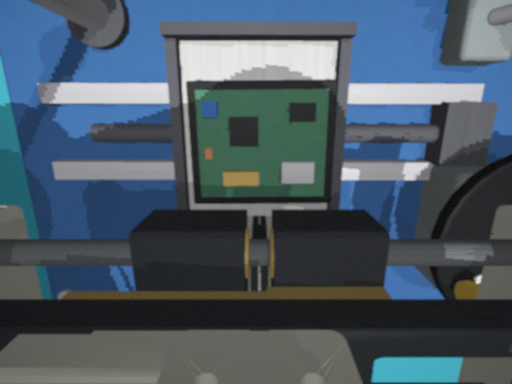

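```bash
python3 -m inch '0 0 0.002 0 0 0 0;0 0 0.002 0 0 0 0;0 0 0 0 0 0 0'; python3 where.py;  python3 -m inch '0 0 0.001 0 0 0 0;0 0 0.001 0 0 0 0;0 0 0 0 0 0 0'; python3 where.py; 
```

```text
time_s: 7.15
tcp_pos: [0.4987, -0.0037, 0.0285]
eef_rot: [180.0, 0.0, 5.7]
contact_force: [-0.0, -1.1, 0.3]
gripper_width: 0.0004
t 7.15 F [-35.1  32.4] z 28.5 rot [1.8e+02 2.0e-02 5.7e+00] want yaw 5.7 f [-0.  -1.1  0.3] w 0.4 j [ 22.  15. -34.  -0. -42.  74.]
time_s: 7.4
tcp_pos: [0.4988, -0.0037, 0.0267]
eef_rot: [180.0, 0.0, 5.7]
contact_force: [0.8, 0.2, -0.6]
gripper_width: 0.0007
t 7.4 F [-35.   32.4] z 26.7 rot [1.8e+02 1.0e-02 5.7e+00] want yaw 5.7 f [ 0.8  0.2 -0.6] w 0.7 j [ 22.  15. -34.  -0. -42.  74.]
```

```bash
python3 -m inch '0 0 0.001 0 0 0 0;0 0 0.001 0 0 0 0;0 0 0 0 0 0 0'; python3 where.py; python3 - <<'E'
from fit import *
a=r.capture("scene")[:,:,::-1];i=cv2.resize(a[150:220,205:300],None,fx=8,fy=8,interpolation=2)
X=r.get_state()['tcp_pos']
for dz,c in((0,(0,0,255)),(.019,(0,255,255)),(.066,(255,255,0))):
    u=proj(ps,X+[0,0,dz]);cv2.circle(i,(int((u[0]-204.5)*8),int((u[1]-149.5)*8)),4,c,-1)
cv2.imwrite("pics/s6.png",i)
E
```

```text
time_s: 7.65
tcp_pos: [0.4988, -0.0037, 0.0247]
eef_rot: [180.0, 0.0, 5.7]
contact_force: [-0.4, -0.1, -0.6]
gripper_width: 0.0003
t 7.65 F [-35.   32.4] z 24.7 rot [1.8e+02 2.0e-02 5.7e+00] want yaw 5.7 f [-0.4 -0.1 -0.6] w 0.3 j [ 22.  15. -34.  -0. -41.  74.]
```

View pics/s6.png

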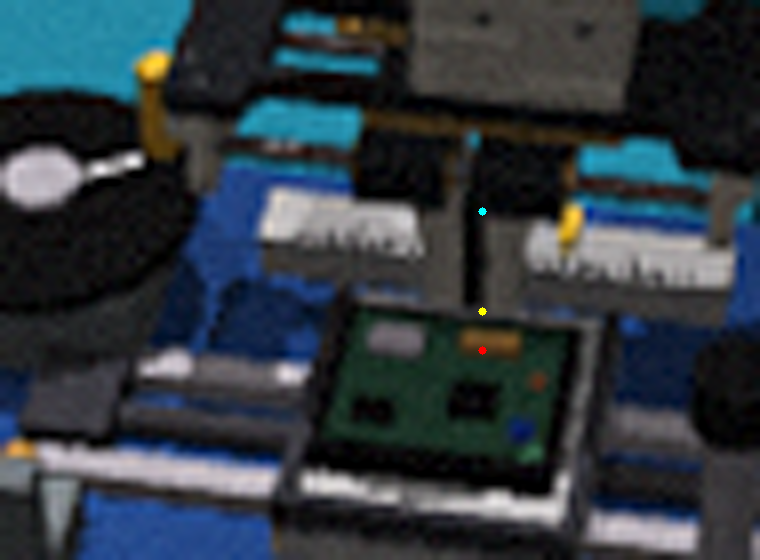

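```bash
python3 -m inch '0.004 0 0 0 0 0 0;0.004 0 0 0 0 0 0;0.004 0 0 0 0 0 0;0.003 0 0 0 0 0 0;0 0 0 0 0 0 0'; python3 where.py; python3 - <<'E'
from fit import *
im=r.capture("wrist")[:,:,::-1];cv2.imwrite("pics/w6.png",im)
E
```

```text
time_s: 8.12
tcp_pos: [0.5146, -0.0021, 0.0248]
eef_rot: [180.0, -0.0, 5.7]
contact_force: [-0.5, -0.1, -0.0]
gripper_width: 0.0004
t 8.12 F [-19.1  32.5] z 24.8 rot [ 1.7999e+02 -1.0000e-02  5.7000e+00] want yaw 5.7 f [-0.5 -0.1 -0. ] w 0.4 j [ 22.  16. -32.   0. -42.  74.]
```

View pics/w6.png

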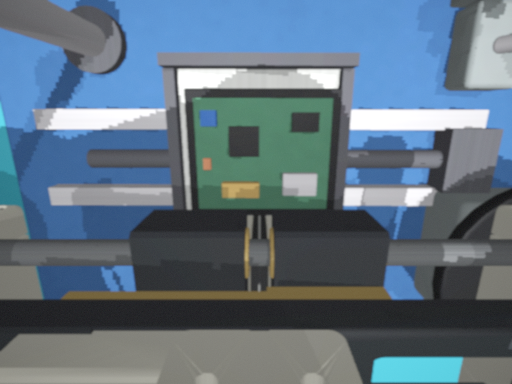

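The board now moves: the gap shrank (fence foot row 70, board back edge row 90). I keep pushing.

```bash
python3 -m inch '0.003 0 0 0 0 0 0;0.003 0 0 0 0 0 0;0.002 0 0 0 0 0 0;0 0 0 0 0 0 0'; python3 where.py;  python3 -m inch '0.001 0 0 0 0 0 0;0.001 0 0 0 0 0 0;0 0 0 0 0 0 0'; python3 where.py; python3 - <<'E'
from fit import *
im=r.capture("wrist")[:,:,::-1];cv2.imwrite("pics/w7.png",im)
E
```

```text
time_s: 8.5
tcp_pos: [0.5224, -0.0013, 0.0249]
eef_rot: [180.0, -0.0, 5.7]
contact_force: [-0.3, 0.6, -0.1]
gripper_width: 0.0005
t 8.5 F [-11.3  32.5] z 24.9 rot [ 1.80e+02 -2.00e-02  5.71e+00] want yaw 5.7 f [-0.3  0.6 -0.1] w 0.5 j [ 21.  17. -31.   0. -42.  74.]
time_s: 8.75
tcp_pos: [0.5239, -0.0012, 0.0249]
eef_rot: [180.0, 0.0, 5.7]
contact_force: [-0.2, -0.6, -0.4]
gripper_width: 0.0004
t 8.75 F [-9.8 32.4] z 24.9 rot [180.    0.    5.7] want yaw 5.7 f [-0.2 -0.6 -0.4] w 0.4 j [ 21.  17. -31.   0. -42.  74.]
```

View pics/w7.png

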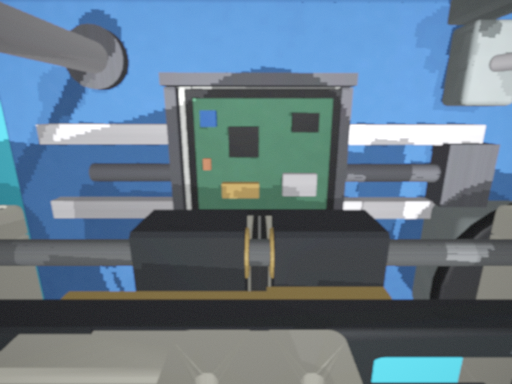

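Nearly home. I nudge until the force rises.

```bash
for i in 1 2 3; do :; done; python3 -m inch '0.001 0 0 0 0 0 0;0.001 0 0 0 0 0 0;0 0 0 0 0 0 0'; python3 where.py
```

```text
time_s: 9.05
tcp_pos: [0.5254, -0.001, 0.0248]
eef_rot: [180.0, 0.1, 5.7]
contact_force: [-3.2, 0.8, 1.0]
gripper_width: 0.0006
t 9.05 F [-8.3 32.4] z 24.8 rot [1.80e+02 5.00e-02 5.69e+00] want yaw 5.7 f [-3.2  0.8  1. ] w 0.6 j [ 21.  17. -30.  -0. -42.  74.]
```

```bash
python3 -m inch '0.001 0 0 0 0 0 0;0 0 0 0 0 0 0'; python3 where.py
```

```text
time_s: 9.22
tcp_pos: [0.5255, -0.0011, 0.0247]
eef_rot: [180.0, 0.1, 5.7]
contact_force: [-6.0, 0.8, 5.0]
gripper_width: 0.0002
t 9.22 F [-8.2 32.4] z 24.7 rot [1.7999e+02 1.3000e-01 5.6900e+00] want yaw 5.7 f [-6.   0.8  5. ] w 0.2 j [ 21.  17. -30.  -0. -43.  74.]
```

```bash
python3 -m inch '0.001 0 0 0 0 0 0;0 0 0 0 0 0 0;-0.006 0 0 0 0 0 0;-0.02 0 0 0 0 0 0;-0.014 0 -0.005 0 0 0 0;0 0 -0.04 0 0 0 0;0 0 -0.04 0 0 0 0;0 0 -0.04 0 0 0 0;0 0 0 0 0 0 0.6;0 0 0 0 0 0 0.6'; python3 where.py; python3 - <<'E'
from fit import *
im=r.capture("wrist")[:,:,::-1];cv2.imwrite("pics/w8.png",im)
E
```

```text
time_s: 10.05
tcp_pos: [0.4901, -0.004, 0.1528]
eef_rot: [-179.9, -0.4, 5.7]
contact_force: [1.1, -0.4, -0.4]
gripper_width: 0.0086
t 10.05 F [-43.7  33. ] z 152.8 rot [-179.9    -0.41    5.71] want yaw 5.7 f [ 1.1 -0.4 -0.4] w 8.6 j [ 23.   5. -26.   0. -59.  73.]
```

View pics/w8.png

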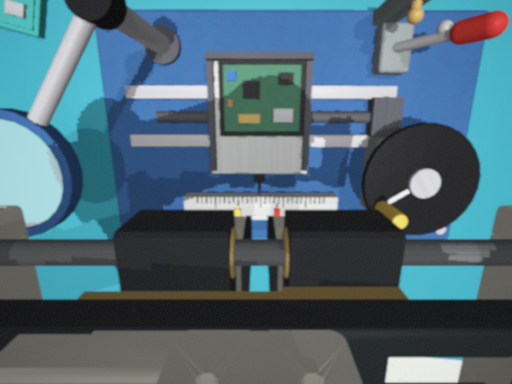

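```bash
python3 -m inch '-0.005 0.03 0 0 0 0 0.7;-0.005 0.03 0 0 0 0 0.7;-0.005 0.03 0 0 0 0 0.7;-0.0045 0.0296 0 0 0 0 0.7;0 0 0 0 0 0 0.7;0 0 0 0 0 0 0.7'; python3 where.py; python3 - <<'E'
from fit import *
print(r.hold_point_z)
p=r.camera_params("wrist");im=r.capture("wrist")[:,:,::-1];cv2.imwrite("pics/w9.png",im)
X=W(q,np.array([-.0634,-.0866,.116]));print(proj(p,X))
a=r.capture("top")[:,:,::-1];cv2.imwrite("pics/t9.png",cv2.resize(a[170:290,250:360],None,fx=5,fy=5,interpolation=2))
E
python3 where.py
```

```text
time_s: 10.6
tcp_pos: [0.4794, -0.1271, 0.1483]
eef_rot: [-180.0, 0.1, 5.5]
contact_force: [0.5, -0.2, 0.5]
gripper_width: 0.0524
t 10.6 F [-66.5 -88.4] z 148.3 rot [-1.80e+02  1.50e-01  5.52e+00] want yaw 5.7 f [ 0.5 -0.2  0.5] w 52.4 j [  8.   6. -25.  -0. -59.  88.]
0.0188
[257.3223129 195.816895 ]
t 10.7 F [-65.9 -87.1] z 148.8 rot [-1.7999e+02  1.0000e-01  5.6600e+00] want yaw 5.7 f [-0.3 -0.7 -0.5] w 59.0 j [  8.   6. -25.  -0. -59.  88.]
```

View pics/w9.png

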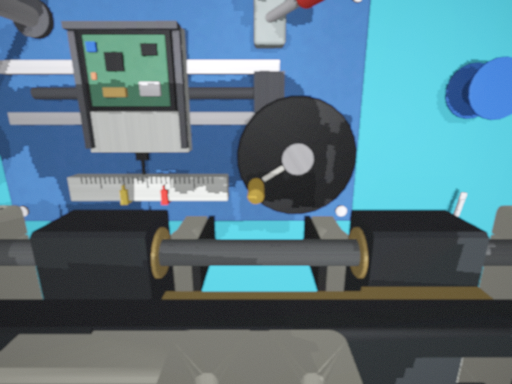

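View pics/t9.png

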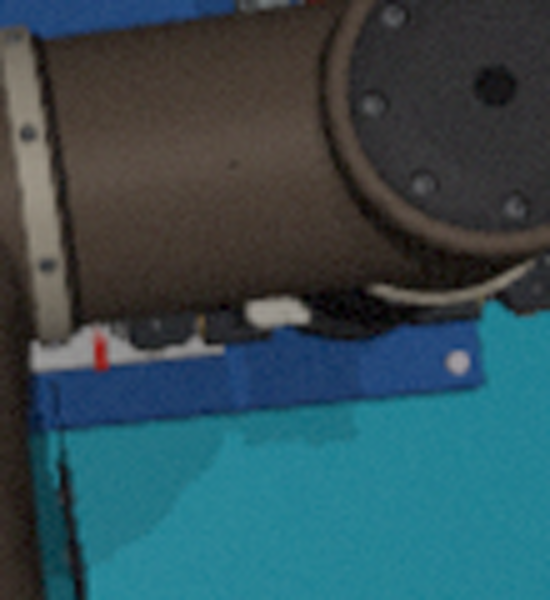

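```bash
python3 -m inch '0.002 0 0.03 0 0 0 0.7;0 0 0.03 0 0 0 0.7;0 0 0.02 0 0 0 0.7;0 0 0.007 0 0 0 0.7;0 0 0 0 0 0 0.7;0 0 0 0 0 0 0.7' 20; python3 where.py; python3 - <<'E'
from fit import *
a=r.capture("scene")[:,:,::-1];cv2.imwrite("pics/s10.png",cv2.resize(a[120:220,160:300],None,fx=5.5,fy=5.5,interpolation=2))
E
```

```text
time_s: 11.2
tcp_pos: [0.4829, -0.125, 0.0633]
eef_rot: [180.0, 0.0, 5.8]
contact_force: [0.7, -0.7, -0.2]
gripper_width: 0.0615
t 11.2 F [-62.8 -86.7] z 63.3 rot [1.7998e+02 1.0000e-02 5.7800e+00] want yaw 5.7 f [ 0.7 -0.7 -0.2] w 61.5 j [  8.  12. -31.   0. -47.  88.]
```

View pics/s10.png

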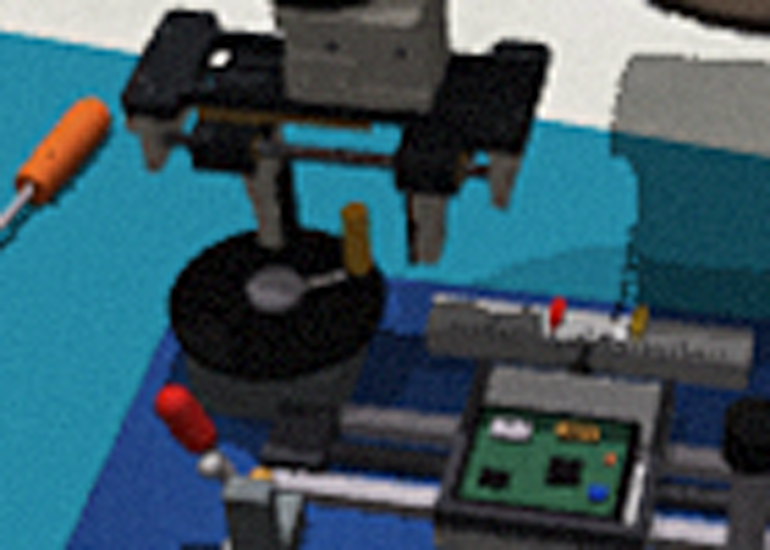

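```bash
python3 -m inch '0 0 0 0 0 0 0.1;0 0 0 0 0 0 0.1;0 0 0 0 0 0 0.1;0 0 0 0 0 0 0.1;0 0 0 0 0 0 0.1;0 0 0 0 0 0 0.1;0 0 0 0 0 0 0.1' 20; python3 where.py
```

```text
time_s: 11.83
tcp_pos: [0.4825, -0.1256, 0.0629]
eef_rot: [-180.0, -0.0, 5.7]
contact_force: [-0.4, -0.0, 0.0]
gripper_width: 0.0205
t 11.83 F [-63.4 -87.2] z 62.9 rot [-1.80e+02 -1.00e-02  5.69e+00] want yaw 5.7 f [-0.4 -0.   0. ] w 20.5 j [  8.  12. -32.   0. -47.  88.]
```

```bash
python3 -m inch '0 0 0 0 0 0 0.05;0 0 0 0 0 0 0.05;0 0 0 0 0 0 0.05' 20; python3 where.py; python3 - <<'E'
import numpy as np
# clockwise from 121.4, steps 18 deg; tool x=Fx, tool y=-Fy
a0=121.4;c=[]
for k in range(25):
    a,b=np.radians(a0-18*k),np.radians(a0-18*(k+1))
    c.append(f"{.045*(np.cos(b)-np.cos(a)):.4f} {-.045*(np.sin(b)-np.sin(a)):.4f} 0 0 0 0 0.05")
print(c[:20])
E
```

```text
time_s: 12.08
tcp_pos: [0.4823, -0.1252, 0.0629]
eef_rot: [-180.0, 0.0, 5.7]
contact_force: [-2.1, 3.6, 3.4]
gripper_width: 0.0133
t 12.08 F [-63.5 -86.8] z 62.9 rot [-1.7998e+02  1.0000e-02  5.7000e+00] want yaw 5.7 f [-2.1  3.6  3.4] w 13.3 j [  8.  12. -32.  -0. -47.  88.]
['0.0130 -0.0054 0 0 0 0 0.05', '0.0140 -0.0011 0 0 0 0 0.05', '0.0137 0.0033 0 0 0 0 0.05', '0.0120 0.0074 0 0 0 0 0.05', '0.0091 0.0107 0 0 0 0 0.05', '0.0054 0.0130 0 0 0 0 0.05', '0.0011 0.0140 0 0 0 0 0.05', '-0.0033 0.0137 0 0 0 0 0.05', '-0.0074 0.0120 0 0 0 0 0.05', '-0.0107 0.0091 0 0 0 0 0.05', '-0.0130 0.0054 0 0 0 0 0.05', '-0.0140 0.0011 0 0 0 0 0.05', '-0.0137 -0.0033 0 0 0 0 0.05', '-0.0120 -0.0074 0 0 0 0 0.05', '-0.0091 -0.0107 0 0 0 0 0.05', '-0.0054 -0.0130 0 0 0 0 0.05', '-0.0011 -0.0140 0 0 0 0 0.05', '0.0033 -0.0137 0 0 0 0 0.05', '0.0074 -0.0120 0 0 0 0 0.05', '0.0107 -0.0091 0 0 0 0 0.05']
```

```bash
python3 -m inch '0.013 -0.0054 0 0 0 0 0.05;0.014 -0.0011 0 0 0 0 0.05;0.0137 0.0033 0 0 0 0 0.05;0.012 0.0074 0 0 0 0 0.05;0.0091 0.0107 0 0 0 0 0.05'; python3 where.py
```

```text
time_s: 12.5
tcp_pos: [0.5481, -0.1322, 0.063]
eef_rot: [-179.9, -0.2, 5.8]
contact_force: [1.0, 5.8, -0.7]
gripper_width: 0.0136
t 12.5 F [   1.4 -100.3] z 63.0 rot [-179.92   -0.19    5.79] want yaw 5.7 f [ 1.   5.8 -0.7] w 13.6 j [  6.  17. -24.  -0. -49.  90.]
```

```bash
python3 -m inch '0.0054 0.013 0 0 0 0 0.05;0.0011 0.014 0 0 0 0 0.05;-0.0033 0.0137 0 0 0 0 0.05;-0.0074 0.012 0 0 0 0 0.05;-0.0107 0.0091 0 0 0 0 0.05;-0.013 0.0054 0 0 0 0 0.05;-0.014 0.0011 0 0 0 0 0.05;-0.0137 -0.0033 0 0 0 0 0.05;-0.012 -0.0074 0 0 0 0 0.05;-0.0091 -0.0107 0 0 0 0 0.05;-0.0054 -0.013 0 0 0 0 0.05;-0.0011 -0.014 0 0 0 0 0.05;0.0033 -0.0137 0 0 0 0 0.05;0.0074 -0.012 0 0 0 0 0.05;0.0107 -0.0091 0 0 0 0 0.05;0 0 0 0 0 0 0.05'; python3 where.py
```

```text
time_s: 13.83
tcp_pos: [0.4832, -0.1244, 0.0629]
eef_rot: [-180.0, 0.0, 5.8]
contact_force: [-1.9, 4.5, 5.9]
gripper_width: 0.0138
t 13.83 F [-62.5 -86.1] z 62.9 rot [-1.7999e+02  2.0000e-02  5.7600e+00] want yaw 5.7 f [-1.9  4.5  5.9] w 13.8 j [  8.  12. -31.  -0. -47.  88.]
```

```bash
python3 - <<'E'
from fit import *
import pickle
p=r.camera_params("wrist");im=r.capture("wrist")[:,:,::-1];pickle.dump(p,open("w11.pkl","wb"))
cv2.imwrite("pics/w11.png",im);cv2.imwrite("pics/w11c.png",cv2.resize(im[80:250,20:220],None,fx=4,fy=3.5,interpolation=2))
E
```

```text
(no output)
```

View pics/w11.png

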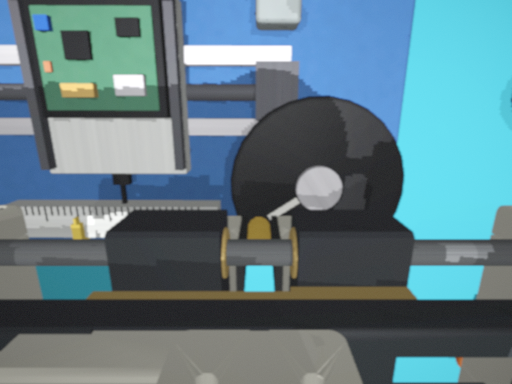

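```bash
python3 -m inch '0.013 -0.0054 0 0 0 0 0.05;0.014 -0.0011 0 0 0 0 0.05;0.0137 0.0033 0 0 0 0 0.05;0.012 0.0074 0 0 0 0 0.05;0 0 0 0 0 0 0.05;0 0 0 0 0 0 0.05'; python3 where.py;python3 - <<'E'
from fit import *
import pickle
p=r.camera_params("wrist");im=r.capture("wrist")[:,:,::-1];pickle.dump(p,open("w12.pkl","wb"))
cv2.imwrite("pics/w12.png",im)
a=r.capture("scene")[:,:,::-1];cv2.imwrite("pics/s12.png",cv2.resize(a[150:230,210:300],None,fx=8,fy=7,interpolation=2))
a=r.capture("top")[:,:,::-1];cv2.imwrite("pics/t12.png",cv2.resize(a[190:260,220:320],None,fx=8,fy=8,interpolation=2))
E
```

```text
time_s: 14.38
tcp_pos: [0.5392, -0.1235, 0.0631]
eef_rot: [-180.0, -0.3, 5.7]
contact_force: [7.4, 7.1, -4.9]
gripper_width: 0.0133
t 14.38 F [ -6.7 -90.8] z 63.1 rot [-179.96   -0.33    5.72] want yaw 5.7 f [ 7.4  7.1 -4.9] w 13.3 j [  7.  16. -25.  -0. -48.  88.]
```

View pics/s12.png

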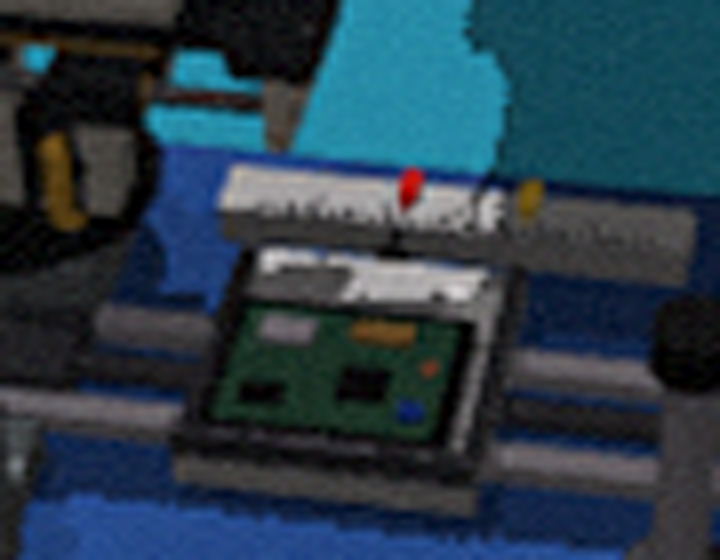

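View pics/t12.png

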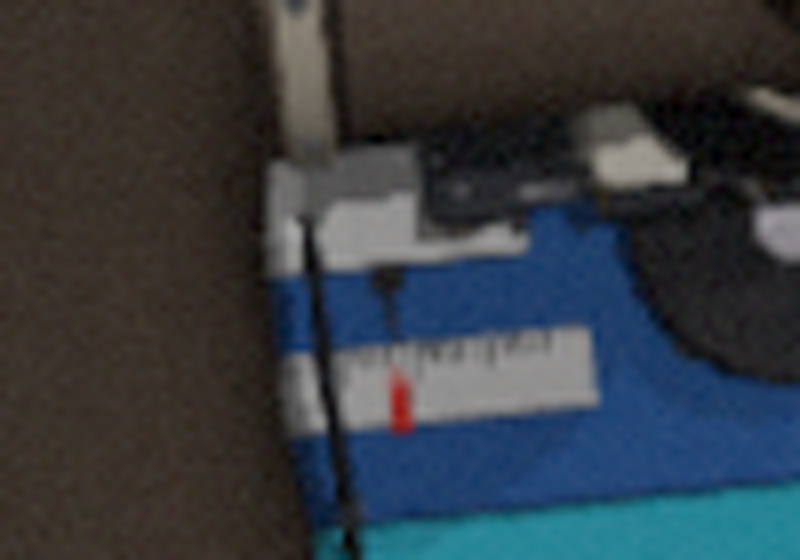

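View pics/w12.png

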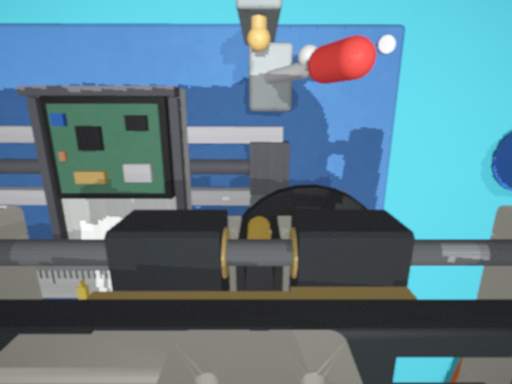

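```bash
python3 - <<'E'
from fit import *
T2=lambda x,y:((x+.5)/8+219.5,(y+.5)/8+189.5)
S2=lambda x,y:((x+.5)/8+209.5,(y+.5)/7+149.5)
for n,p,uv,z in[('ptr tip',pt,T2(391,332),.042),('ptr shaft',pt,T2(388,305),.042),('root',pt,T2(386,280),.042),('tooth',pt,T2(398,378),.041),('red',pt,T2(402,412),.041),('s tip',ps,S2(397,235),.042),('s red',ps,S2(411,188),.041),('s tooth',ps,S2(407,208),.041)]:
    print(n,(F(q,atz(p,uv,z))*1000).round(1))
E
```

```text
ptr tip [-61.1  13. ]
ptr shaft [-51.8  13. ]
root [-43.2  12.8]
tooth [-76.9  12.2]
red [-88.6  12.1]
s tip [-55.5  12.9]
s red [-85.3  12.6]
s tooth [-73.   13.3]
```

```bash
python3 -m inch '0.0055 0.005 0 0 0 0 0.05;0 0 0 0 0 0 0.05;0 0 0 0 0 0 0.5;0 0 0 0 0 0 0.5;0 0 0 0 0 0 0.5;0 0 0 0 0 0 0.5;0 0 -0.035 0 0 0 0.5;0 0 -0.04 0 0 0 0.5;0 0 -0.04 0 0 0 0.5;-0.02 -0.04 -0.01 0 0 0 0;-0.02 -0.04 0 0 0 0 0;0 -0.03 0 0 0 0 0;0 0 0 0 0 0 0;0 0 0 0 0 0 0;0 0 0 0 0 0 0'; python3 where.py;python3 - <<'E'
from fit import *
import pickle
p=r.camera_params("wrist");im=r.capture("wrist")[:,:,::-1];pickle.dump(p,open("w13.pkl","wb"))
cv2.imwrite("pics/w13.png",im)
a=r.capture("scene")[:,:,::-1];cv2.imwrite("pics/s13.png",a)
E
```

```text
time_s: 15.78
tcp_pos: [0.4943, -0.0295, 0.1871]
eef_rot: [180.0, -0.0, 5.8]
contact_force: [1.2, -0.5, 0.3]
gripper_width: 0.0093
t 15.78 F [-42.    7.2] z 187.1 rot [ 1.7999e+02 -1.0000e-02  5.7500e+00] want yaw 5.7 f [ 1.2 -0.5  0.3] w 9.3 j [ 19.   4. -22.   0. -64.  76.]
```

View pics/w13.png

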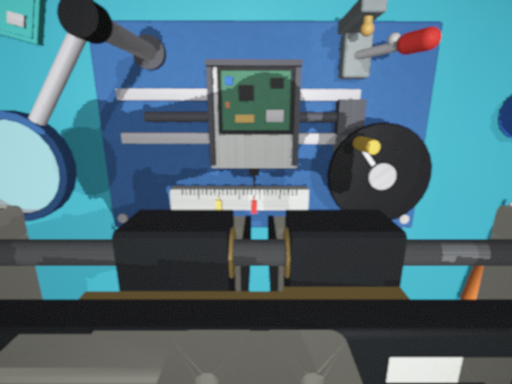

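```bash
python3 - <<'E'
import cv2
im=cv2.imread("pics/w13.png");cv2.imwrite("pics/w13c.png",cv2.resize(im[140:220,205:305],None,fx=8,fy=7,interpolation=2))
E
```

```text
(no output)
```

View pics/w13c.png

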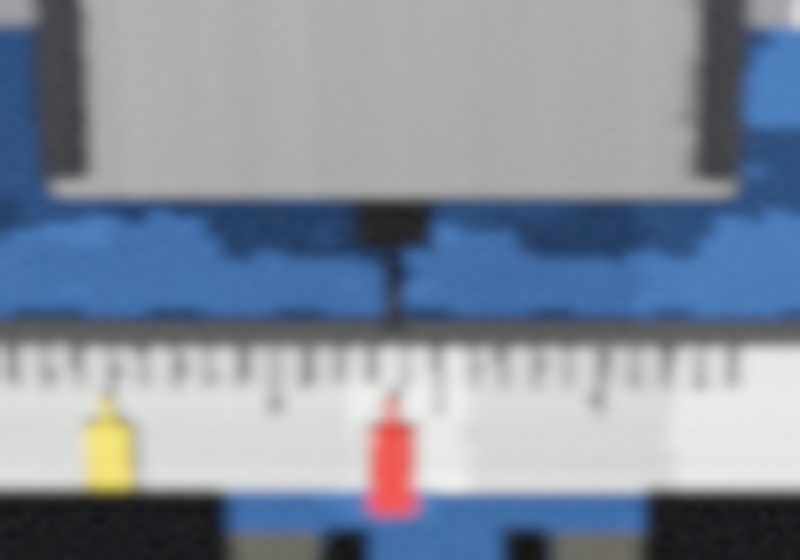

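```bash
python3 -m inch '0.0158 0.0236 0 0 0 0 0;0.0158 0.0236 0 0 0 0 0;0.0158 0.0236 0 0 0 0 0;0.0158 0.0236 0 0 0 0 0;0.0158 0.0236 0 0 0 0 0;0.0158 0.0236 0 0 0 0 0;0.0158 0.0236 0 0 0 0 0;0.0158 0.0236 0 0 0 0 0;0 0 0 0 0 0 0;0 0 0 0 0 0 0;0 0 0 0 0 0 0'; python3 where.py;python3 - <<'E'
from fit import *
p=r.camera_params("wrist");im=r.capture("wrist")[:,:,::-1]
cv2.imwrite("pics/w14.png",im)
a=r.capture("scene")[:,:,::-1];cv2.imwrite("pics/s14.png",a)
E
```

```text
time_s: 16.8
tcp_pos: [0.6382, -0.2058, 0.1859]
eef_rot: [-180.0, 0.1, 5.6]
contact_force: [-0.4, 0.5, -0.5]
gripper_width: 0.0005
t 16.8 F [  83.7 -182.5] z 185.9 rot [-1.7998e+02  1.0000e-01  5.5900e+00] want yaw 5.7 f [-0.4  0.5 -0.5] w 0.5 j [ -1.  21.  -1.  -0. -69.  97.]
```

View pics/w14.png

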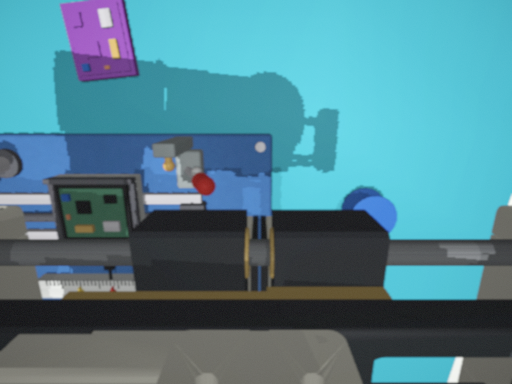

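View pics/s14.png

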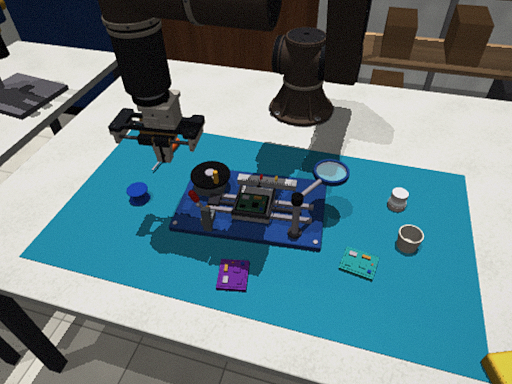

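```bash
python3 - <<'E'
from fit import *
p=r.camera_params("wrist")
print((F(q,atz(p,(204,184),.116))*1000).round(1),(F(q,atz(p,(200,182),.103))*1000).round(1))
E
python3 -m inch '0 0 0.035 0 0 0 0;0 0 0.035 0 0 0 0;0 0 0.03 0 0 0 0;0 0 0.008 0 0 0 0;0 0 0 0 0 0 0;0 0 0 0 0 0 0;0 0 0 0 0 0 0'; python3 where.py
python3 - <<'E'
from fit import *
im=r.capture("wrist")[:,:,::-1]
cv2.imwrite("pics/w15.png",im)
a=r.capture("scene")[:,:,::-1];cv2.imwrite("pics/s15.png",cv2.resize(a[110:240,110:260],None,fx=5,fy=4.6,interpolation=2))
E
```

```text
[  86.9 -129.9] [  85.5 -123.5]
time_s: 17.48
tcp_pos: [0.6405, -0.2048, 0.0816]
eef_rot: [179.9, -0.2, 5.8]
contact_force: [0.5, 0.3, 0.6]
gripper_width: 0.0006
t 17.48 F [  86.1 -181.7] z 81.6 rot [179.94  -0.2    5.75] want yaw 5.7 f [0.5 0.3 0.6] w 0.6 j [ -1.  25.  -8.   0. -56.  97.]
```

View pics/w15.png

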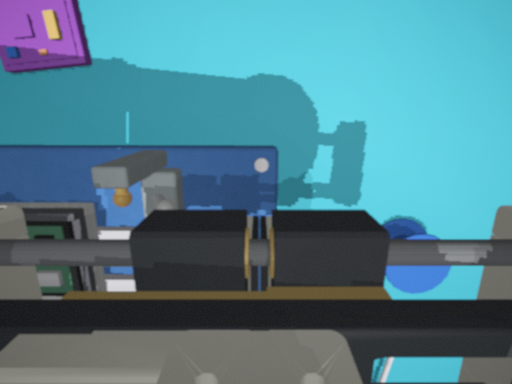

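View pics/s15.png

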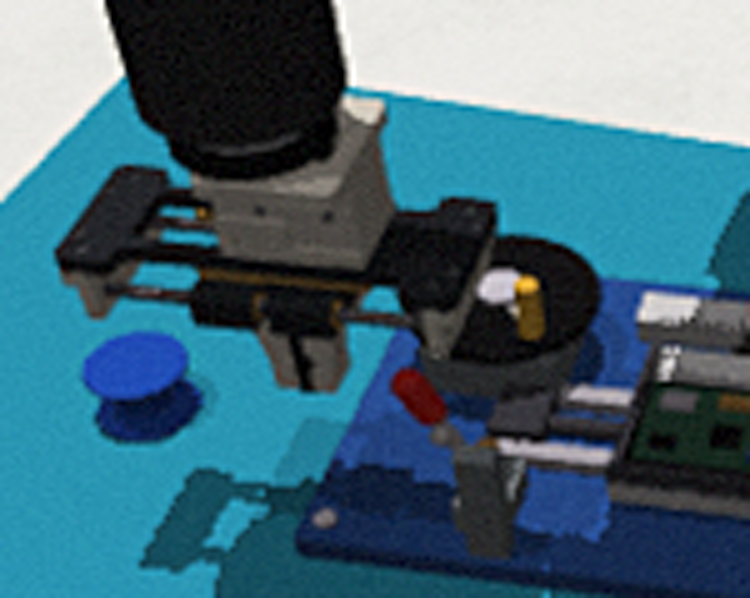

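```bash
python3 -m inch '-0.001 -0.006 0.005 0 0 0 0;0 -0.006 0 0 0 0 0;0 -0.006 0 0 0 0 0;0 -0.006 0 0 0 0 0;0 -0.006 0 0 0 0 0;0 -0.006 0 0 0 0 0;0 0 0 0 0 0 0'; python3 where.py
python3 - <<'E'
from fit import *
a=r.capture("scene")[:,:,::-1];cv2.imwrite("pics/s16.png",cv2.resize(a[110:240,110:260],None,fx=5,fy=4.6,interpolation=2))
E
```

```text
time_s: 18.17
tcp_pos: [0.6344, -0.1678, 0.0742]
eef_rot: [-180.0, -0.0, 5.8]
contact_force: [1.0, 0.7, -0.7]
gripper_width: 0.0003
t 18.17 F [  83.6 -144.3] z 74.2 rot [-1.7999e+02 -2.0000e-02  5.7600e+00] want yaw 5.7 f [ 1.   0.7 -0.7] w 0.3 j [  2.  24. -11.  -0. -55.  94.]
```

View pics/s16.png

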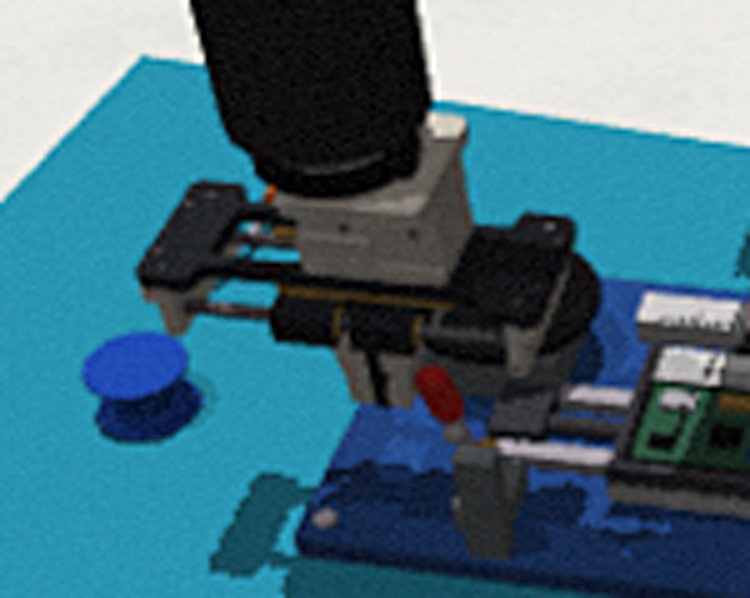

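```bash
python3 -m inch '0 -0.005 0 0 0 0 0;0 -0.005 0 0 0 0 0;0 -0.005 0 0 0 0 0;0 -0.004 0 0 0 0 0;0 -0.003 0 0 0 0 0;0 0 0 0 0 0 0'; python3 where.py
```

```text
time_s: 18.72
tcp_pos: [0.6321, -0.1468, 0.0741]
eef_rot: [180.0, -0.0, 5.7]
contact_force: [-0.2, -2.2, 1.3]
gripper_width: 0.0004
t 18.72 F [  83.5 -123.2] z 74.1 rot [179.98  -0.     5.74] want yaw 5.7 f [-0.2 -2.2  1.3] w 0.4 j [  4.  24. -12.   0. -55.  92.]
```

```bash
python3 -m inch '0 -0.003 0 0 0 0 0;0 -0.003 0 0 0 0 0;0 0 0 0 0 0 0'; python3 where.py; python3 - <<'E'
from fit import *
a=r.capture("scene")[:,:,::-1];cv2.imwrite("pics/s17.png",cv2.resize(a[110:240,110:260],None,fx=5,fy=4.6,interpolation=2))
E
```

```text
time_s: 18.97
tcp_pos: [0.6316, -0.142, 0.0743]
eef_rot: [179.9, 0.0, 5.7]
contact_force: [-0.7, -5.8, 3.2]
gripper_width: 0.0006
t 18.97 F [  83.4 -118.3] z 74.3 rot [179.93   0.     5.7 ] want yaw 5.7 f [-0.7 -5.8  3.2] w 0.6 j [  5.  24. -12.   0. -54.  91.]
```

View pics/s17.png

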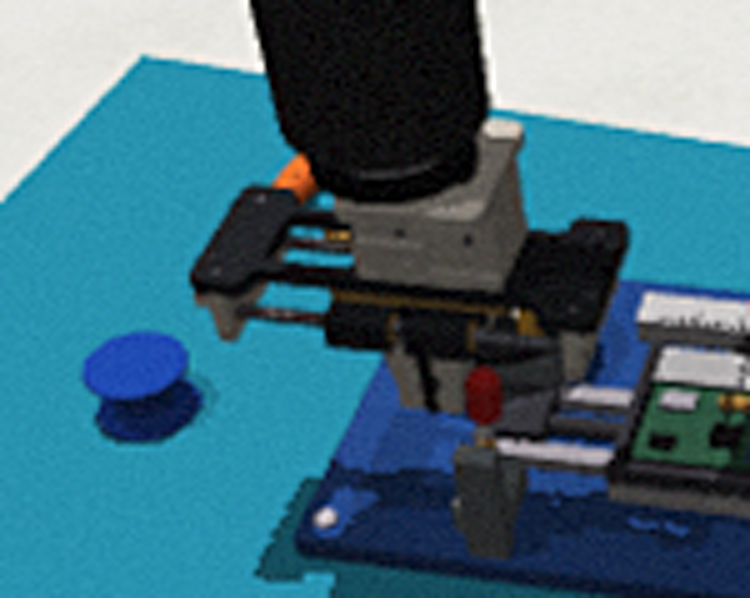

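```bash
python3 -m inch '0 -0.003 0 0 0 0 0;0 -0.003 0 0 0 0 0;0 0 0 0 0 0 0'; python3 where.py
```

```text
time_s: 19.27
tcp_pos: [0.6307, -0.1348, 0.0738]
eef_rot: [-180.0, 0.0, 5.7]
contact_force: [0.4, 0.2, 0.1]
gripper_width: 0.0007
t 19.27 F [  83.3 -111.1] z 73.8 rot [-1.7997e+02  1.0000e-02  5.6800e+00] want yaw 5.7 f [0.4 0.2 0.1] w 0.7 j [  5.  23. -12.  -0. -54.  90.]
```

```bash
python3 -m inch '0 -0.002 0 0 0 0 0;0 -0.002 0 0 0 0 0;0 0 0 0 0 0 0'; python3 where.py
```

```text
time_s: 19.52
tcp_pos: [0.6304, -0.1305, 0.0737]
eef_rot: [-180.0, 0.0, 5.7]
contact_force: [-0.8, -0.0, -0.2]
gripper_width: 0.0004
t 19.52 F [  83.3 -106.8] z 73.7 rot [-1.7998e+02  2.0000e-02  5.7200e+00] want yaw 5.7 f [-0.8 -0.  -0.2] w 0.4 j [  6.  23. -12.  -0. -54.  90.]
```

```bash
python3 - <<'E'
from fit import *
a=r.capture("scene")[:,:,::-1];cv2.imwrite("pics/s18.png",cv2.resize(a[110:240,110:260],None,fx=5,fy=4.6,interpolation=2))
E
```

```text
(no output)
```

View pics/s18.png

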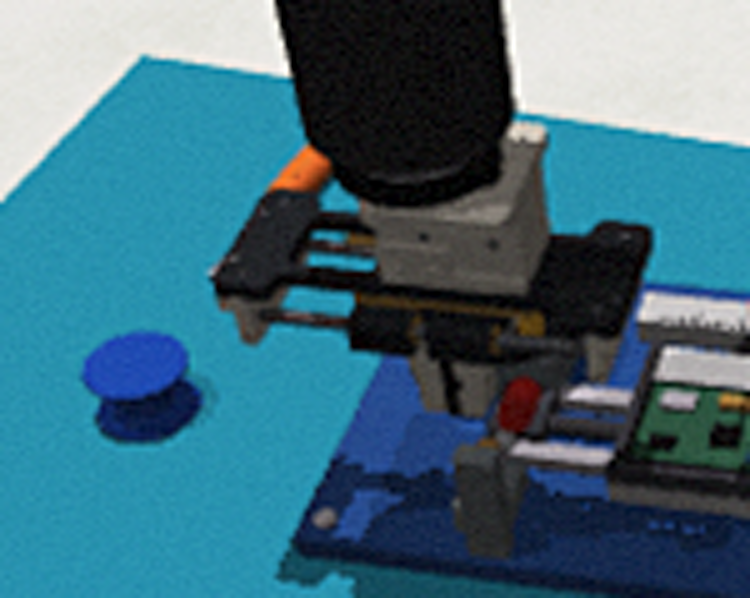

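```bash
python3 -m inch '0 0.008 0 0 0 0 0;0 0 -0.04 0 0 0 0;0 0 -0.04 0 0 0 0;0 0 -0.04 0 0 0 0;-0.0043 -0.0313 -0.008 0 0 0 0;-0.0043 -0.0313 0 0 0 0 0;-0.0043 -0.0313 0 0 0 0 0;-0.0043 -0.0313 0 0 0 0 0;-0.0043 -0.0313 0 0 0 0 0;-0.0043 -0.0313 0 0 0 0 0;-0.0043 -0.0313 0 0 0 0 0;-0.0043 -0.0313 0 0 0 0 0;-0.0043 -0.0313 0 0 0 0 0;-0.0043 -0.0313 0 0 0 0 0;-0.0043 -0.0313 0 0 0 0 0;-0.0043 -0.0323 0 0 0 0 0;0 -0.008 0 0 0 0 0;0 0 0 0 0 0 0;0 0 0 0 0 0 0'; python3 where.py; python3 - <<'E'
from fit import *
im=r.capture("wrist")[:,:,::-1];cv2.imwrite("pics/w19.png",im)
a=r.capture("scene")[:,:,::-1];cv2.imwrite("pics/s19.png",a)
def d(th):
    t=np.array([-np.sin(th),np.cos(th)])
    for k in np.arange(40,90,.2):
        v=t*k; c=np.maximum(np.abs(v)-[9.5,21],0)
        if np.hypot(*c)>=45: return k
pts=[]
for a in np.arange(145.3,251,7.5):
    th=np.radians(a);L=np.array([90,130])+130*np.array([np.cos(th),np.sin(th)]);C=L-np.array([-np.sin(th),np.cos(th)])*d(th);pts.append(C);print(round(a,1),L.round(0),C.round(1),end=' ')
    if len(pts)>1: e=pts[-1]-pts[-2];print('row',(e[0]/1e3).round(4),(-e[1]/1e3).round(4))
E
```

```text
time_s: 21.15
tcp_pos: [0.5417, 0.2384, 0.2018]
eef_rot: [180.0, 0.0, 5.8]
contact_force: [-0.3, 0.1, 0.6]
gripper_width: -0.0001
t 21.15 F [ 31.8 269.1] z 201.8 rot [1.7998e+02 2.0000e-02 5.7600e+00] want yaw 5.7 f [-0.3  0.1  0.6] w -0.1 j [ 43.  13. -10.  -0. -68.  53.]
145.3 [-17. 204.] [ 21.6 259.6] 152.8 [-26. 189.] [  5.5 250.1] row -0.0161 0.0095
160.3 [-32. 174.] [ -9.5 237.8] row -0.015 0.0122
167.8 [-37. 157.] [-22.8 223.4] row -0.0134 0.0145
175.3 [-40. 141.] [-34.1 206.8] row -0.0113 0.0165
182.8 [-40. 124.] [-43.1 189.8] row -0.009 0.0171
190.3 [-38. 107.] [-49.9 172.9] row -0.0068 0.0169
197.8 [-34.  90.] [-54.6 155. ] row -0.0046 0.0179
205.3 [-28.  74.] [-56.7 136.1] row -0.0021 0.0189
212.8 [-19.  60.] [-56.  116.6] row 0.0007 0.0195
220.3 [-9. 46.] [-52.4  96.9] row 0.0036 0.0197
227.8 [ 3. 34.] [-45.6  77.5] row 0.0067 0.0194
235.3 [16. 23.] [-36.   59.1] row 0.0097 0.0184
242.8 [31. 14.] [-23.5  42.2] row 0.0125 0.0169
250.3 [46.  8.] [-8.4 27.2] row 0.0151 0.015
```

View pics/w19.png

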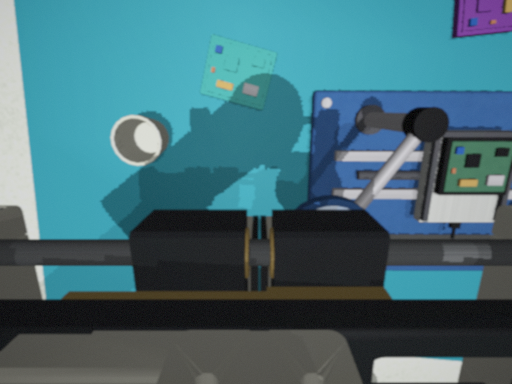

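View pics/s19.png

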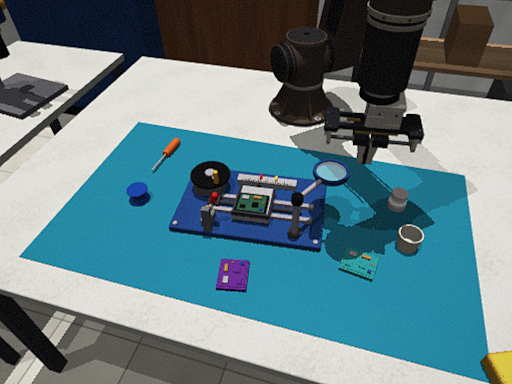

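```bash
python3 -m inch '0 0 0.035 0 0 0 0;0 0 0.035 0 0 0 0;0 0 0.019 0 0 0 0;0 0 0 0 0 0 0;0 0 0 0 0 0 0;-0.0102 0.0095 0 0 0 0 0;-0.0081 0.0048 0 0 0 0 0;-0.008 0.0047 0 0 0 0 0;-0.0075 0.0061 0 0 0 0 0;-0.0075 0.0061 0 0 0 0 0;0 0 0 0 0 0 0'; python3 where.py; python3 - <<'E'
from fit import *
a=r.capture("scene")[:,:,::-1];cv2.imwrite("pics/s20.png",cv2.resize(a[100:250,250:440],None,fx=4,fy=4,interpolation=2))
E
```

```text
time_s: 22.17
tcp_pos: [0.5024, 0.2021, 0.1137]
eef_rot: [-180.0, -0.0, 5.7]
contact_force: [-0.7, -0.0, -1.0]
gripper_width: 0.0005
t 22.17 F [-10.9 236.8] z 113.7 rot [-1.7997e+02 -1.0000e-02  5.6800e+00] want yaw 5.7 f [-0.7 -0.  -1. ] w 0.5 j [ 43.  12. -23.  -0. -55.  53.]
```

View pics/s20.png

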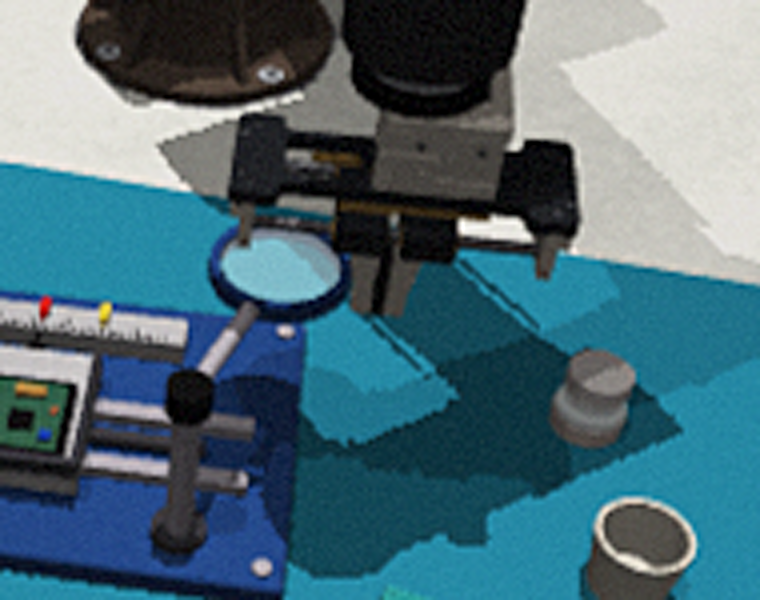

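```bash
python3 -m inch '-0.0067 0.0072 0 0 0 0 0;-0.0067 0.0073 0 0 0 0 0;-0.0057 0.0082 0 0 0 0 0;-0.0056 0.0083 0 0 0 0 0;-0.0045 0.0085 0 0 0 0 0;-0.0045 0.0086 0 0 0 0 0;-0.0034 0.0084 0 0 0 0 0;-0.0034 0.0085 0 0 0 0 0;-0.0023 0.0089 0 0 0 0 0;-0.0023 0.009 0 0 0 0 0;-0.001 0.0094 0 0 0 0 0;-0.0011 0.0095 0 0 0 0 0;0.0003 0.0097 0 0 0 0 0;0.0004 0.0098 0 0 0 0 0;0.0018 0.0098 0 0 0 0 0;0.0018 0.0099 0 0 0 0 0;0.0033 0.0097 0 0 0 0 0;0.0034 0.0097 0 0 0 0 0;0 0 0 0 0 0 0'; python3 where.py; python3 - <<'E'
from fit import *
a=r.capture("scene")[:,:,::-1];cv2.imwrite("pics/s21.png",cv2.resize(a[100:250,190:380],None,fx=4,fy=4,interpolation=2))
E
```

```text
time_s: 23.8
tcp_pos: [0.4844, 0.0385, 0.1128]
eef_rot: [180.0, 0.0, 5.6]
contact_force: [-0.2, 0.0, -0.2]
gripper_width: 0.0004
t 23.8 F [-45.1  75.9] z 112.8 rot [1.7997e+02 2.0000e-02 5.6400e+00] want yaw 5.7 f [-0.2  0.  -0.2] w 0.4 j [ 28.   7. -29.   0. -53.  68.]
```

View pics/s21.png

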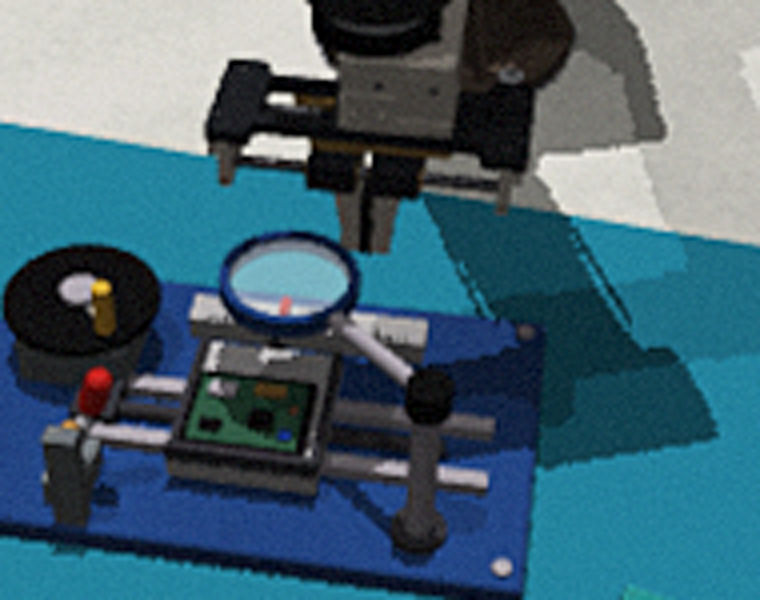

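```bash
python3 -m inch '0.0048 0.0092 0 0 0 0 0;0.0049 0.0092 0 0 0 0 0;0.0062 0.0084 0 0 0 0 0;0.0063 0.0085 0 0 0 0 0;0 0 0 0 0 0 0'; python3 where.py;  python3 -m inch '0.003 0.003 0 0 0 0 0;0.002 0.002 0 0 0 0 0;0 0 0 0 0 0 0'; python3 where.py
```

```text
time_s: 24.27
tcp_pos: [0.4992, 0.0091, 0.1099]
eef_rot: [-179.6, 1.1, 5.4]
contact_force: [-39.3, 31.3, 19.1]
gripper_width: 0.0006
t 24.27 F [-33.3  45.2] z 109.9 rot [-179.62    1.07    5.45] want yaw 5.7 f [-39.3  31.3  19.1] w 0.6 j [ 23.   9. -27.  -1. -55.  73.]
time_s: 24.52
tcp_pos: [0.4995, 0.0086, 0.1098]
eef_rot: [-179.3, 1.4, 5.4]
contact_force: [-66.2, 58.7, 40.5]
gripper_width: 0.0005
t 24.52 F [-33.1  44.6] z 109.8 rot [-179.3     1.42    5.43] want yaw 5.7 f [-66.2  58.7  40.5] w 0.5 j [ 23.  10. -26.  -1. -55.  74.]
```

```bash
python3 - <<'E'
from fit import *
a=r.capture("scene")[:,:,::-1];cv2.imwrite("pics/s22.png",cv2.resize(a[100:250,190:380],None,fx=4,fy=4,interpolation=2))
E
```

```text
(no output)
```

View pics/s22.png

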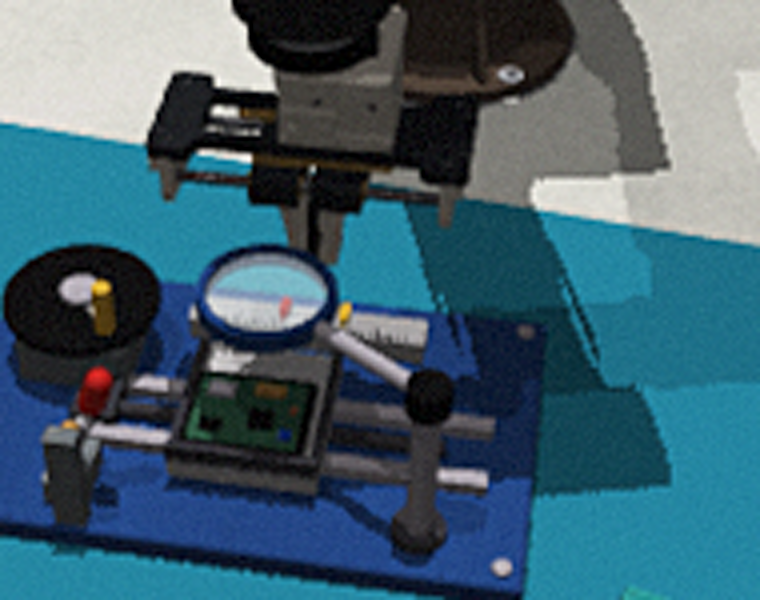

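```bash
python3 -m inch '-0.007 -0.007 0 0 0 0 0;-0.01 -0.012 0 0 0 0 0;-0.01 -0.02 0 0 0 0 0;0 0 -0.04 0 0 0 0;0 0 -0.04 0 0 0 0;-0.01 -0.04 -0.01 0 0 0 0;0 -0.04 0 0 0 0 0;0 -0.04 0 0 0 0 0;0 -0.04 0 0 0 0 0;0 0 0 0 0 0 0;0 0 0 0 0 0 0'; python3 where.py; python3 - <<'E'
from fit import *
a=r.capture("scene")[:,:,::-1];cv2.imwrite("pics/s23.png",a);cv2.imwrite("pics/s23c.png",cv2.resize(a[130:250,160:350],None,fx=4,fy=4,interpolation=2))
a=r.capture("top")[:,:,::-1];cv2.imwrite("pics/t23.png",a);cv2.imwrite("pics/t23c.png",cv2.resize(a[150:265,170:350],None,fx=4.4,fy=4.4,interpolation=2))
E
```

```text
time_s: 25.48
tcp_pos: [0.4586, 0.1979, 0.2026]
eef_rot: [180.0, 0.0, 5.9]
contact_force: [-0.5, -0.3, -0.5]
gripper_width: 0.0005
t 25.48 F [-54.9 237.1] z 202.6 rot [1.7998e+02 1.0000e-02 5.8900e+00] want yaw 5.7 f [-0.5 -0.3 -0.5] w 0.5 j [ 46.   4. -21.   0. -66.  50.]
```

View pics/s23c.png

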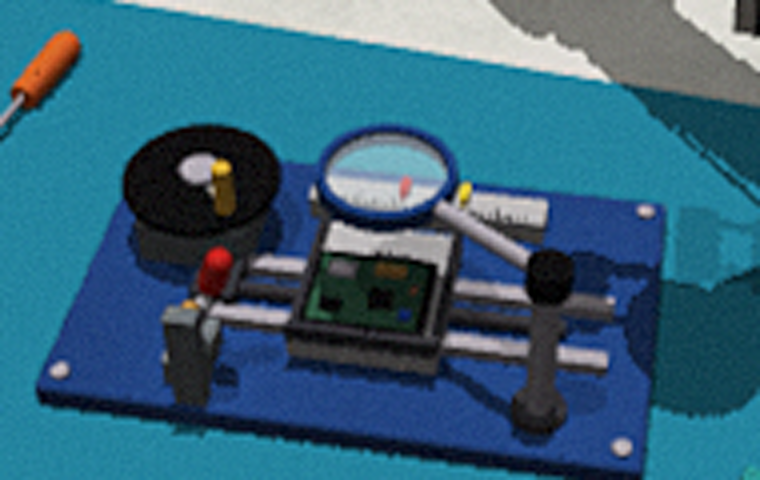

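View pics/t23c.png

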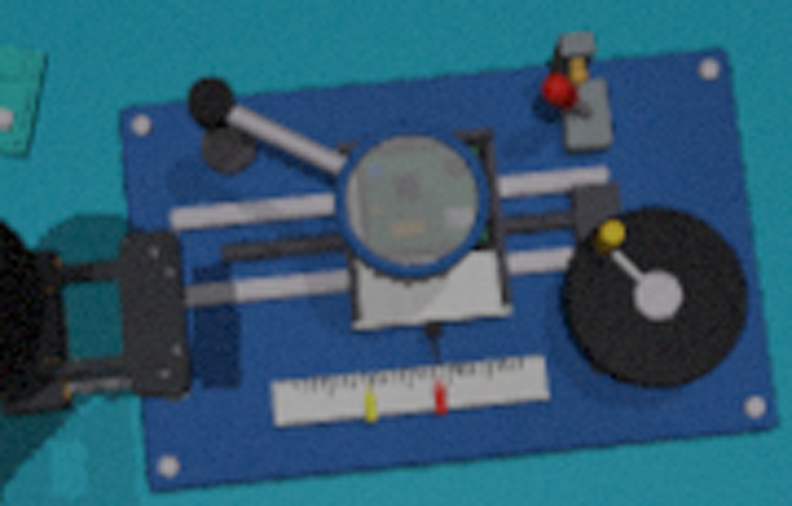

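```bash
python3 - <<'E'
from fit import *
def g(n,p,uv,z):
    f=F(q,atz(p,uv,z))*1000;print(n,f.round(1));return f
S3=lambda x,y:((x+.5)/4+159.5,(y+.5)/4+129.5)
for n,p,uv in(('top',pt,T(413,204)),('scene',ps,S3(388,176))):
    f=g('lens '+n,p,uv,.150)-[90,130];print(np.hypot(*f),'swing',np.radians(np.degrees(np.arctan2(f[1],f[0]))%360-145.3))
g('ptr',pt,T(436,356),.042);g('red',pt,T(440,398),.041)
g('grip top end',pt,T(560,88),.128);g('grip s',ps,S3(215,268),.110)
for n,z in dict(flux_jar=.03,spool=.02,driver=.01,parts_cup=.025).items():
    print(n,[(round(d['p'],2),atz(pt,d['xy'],z)[:2].round(3)) for d in r.recognise(n,"top")[:1]])
E
```

```text
lens top [18.  19.8]
131.6676531344774 swing 1.597988062302769
lens scene [24.7 22.1]
126.1106540948126 swing 1.6321761722407828
ptr [-59.7  12.1]
red [-85.8  12.4]
grip top end [ 82.5 -74.9]
grip s [ 83.4 -77.3]
flux_jar [(0.61, array([0.417, 0.342]))]
spool [(0.8, array([ 0.592, -0.365]))]
driver [(0.75, array([ 0.364, -0.369]))]
parts_cup []
```

The force spike could mean the stop, but the measured swing (1.60–1.63 from my start estimate) is short of 1.75. I'll re-push gently in small steps to see whether the lens can still move.

```bash
python3 -m inch '0 0.04 0 0 0 0 0;0 0.04 0 0 0 0 0;0 0.04 0 0 0 0 0;0.002 0.04 0 0 0 0 0;0 0.013 0 0 0 0 0;0 0 0.04 0 0 0 0;0 0 0.04 0 0 0 0;0 0 0.005 0 0 0 0;0 0 0 0 0 0 0;0 0 0 0 0 0 0'; python3 where.py
```

```text
time_s: 26.62
tcp_pos: [0.4785, 0.0242, 0.1192]
eef_rot: [180.0, -0.0, 5.7]
contact_force: [0.3, -0.2, 0.1]
gripper_width: 0.0002
t 26.62 F [-52.4  62.2] z 119.2 rot [ 1.7996e+02 -4.0000e-02  5.7200e+00] want yaw 5.7 f [ 0.3 -0.2  0.1] w 0.2 j [ 27.   6. -30.   0. -54.  69.]
```

```bash
python3 -m inch '0.005 0.003 0.003 0 0 0 0;0.005 0.003 0 0 0 0 0;0.003 0.002 0 0 0 0 0;0 0 0 0 0 0 0;0 0 0 0 0 0 0'; python3 where.py; python3 -m inch '0.002 0.001 0 0 0 0 0;0.002 0.001 0 0 0 0 0;0 0 0 0 0 0 0'; python3 where.py
```

```text
time_s: 27.03
tcp_pos: [0.4918, 0.0177, 0.1152]
eef_rot: [-180.0, -0.0, 5.7]
contact_force: [0.0, -0.1, 0.5]
gripper_width: 0.0002
t 27.03 F [-39.8  54.5] z 115.2 rot [-1.7999e+02 -3.0000e-02  5.6800e+00] want yaw 5.7 f [ 0.  -0.1  0.5] w 0.2 j [ 25.   7. -29.   0. -54.  71.]
time_s: 27.28
tcp_pos: [0.4959, 0.0161, 0.1149]
eef_rot: [180.0, -0.0, 5.7]
contact_force: [0.9, -0.5, 0.6]
gripper_width: 0.0007
t 27.28 F [-35.9  52.4] z 114.9 rot [ 1.80e+02 -1.00e-02  5.71e+00] want yaw 5.7 f [ 0.9 -0.5  0.6] w 0.7 j [ 25.   8. -28.   0. -54.  71.]
```

```bash
python3 -m inch '0.002 0.001 0 0 0 0 0;0 0 0 0 0 0 0;0 0 0 0 0 0 0'; python3 where.py
```

```text
time_s: 27.53
tcp_pos: [0.4976, 0.0153, 0.1147]
eef_rot: [180.0, 0.0, 5.7]
contact_force: [0.0, -0.2, 0.2]
gripper_width: 0.0003
t 27.53 F [-34.3  51.4] z 114.7 rot [1.8e+02 1.0e-02 5.7e+00] want yaw 5.7 f [ 0.  -0.2  0.2] w 0.3 j [ 24.   8. -28.   0. -54.  71.]
```

```bash
python3 -m inch '0.002 0.001 0 0 0 0 0;0 0 0 0 0 0 0'; python3 where.py
```

```text
time_s: 27.7
tcp_pos: [0.4996, 0.0144, 0.1147]
eef_rot: [180.0, 0.0, 5.7]
contact_force: [-1.4, 1.3, -0.5]
gripper_width: 0.0002
t 27.7 F [-32.4  50.4] z 114.7 rot [1.8e+02 3.0e-02 5.7e+00] want yaw 5.7 f [-1.4  1.3 -0.5] w 0.2 j [ 24.   8. -28.  -0. -54.  71.]
```

```bash
python3 -m inch '0.001 0.0005 0 0 0 0 0;0 0 0 0 0 0 0;0 0 0 0 0 0 0'; python3 where.py
```

```text
time_s: 27.95
tcp_pos: [0.4998, 0.0143, 0.1145]
eef_rot: [-180.0, 0.1, 5.7]
contact_force: [-3.5, 4.1, 2.9]
gripper_width: 0.0002
t 27.95 F [-32.2  50.2] z 114.5 rot [-1.7998e+02  9.0000e-02  5.6800e+00] want yaw 5.7 f [-3.5  4.1  2.9] w 0.2 j [ 24.   8. -28.  -0. -54.  72.]
```

```bash
python3 -m inch '0.001 0.0005 0 0 0 0 0;0 0 0 0 0 0 0;0 0 0 0 0 0 0'; python3 where.py
```

```text
time_s: 28.2
tcp_pos: [0.5, 0.0141, 0.1145]
eef_rot: [-179.9, 0.2, 5.7]
contact_force: [-7.9, 5.7, 5.8]
gripper_width: 0.0007
t 28.2 F [-32.   50.1] z 114.5 rot [-1.7995e+02  1.6000e-01  5.6800e+00] want yaw 5.7 f [-7.9  5.7  5.8] w 0.7 j [ 24.   8. -28.  -0. -54.  72.]
```

Under 10 N the lens does not move (0.5 N would move it if free), so it is on its hard stop. I back off and do the final check.

```bash
python3 -m inch '-0.003 -0.002 0 0 0 0 0;-0.01 -0.007 0 0 0 0 0;-0.015 -0.02 0 0 0 0 0;0 0 -0.04 0 0 0 0;0 0 -0.04 0 0 0 0;0 -0.04 0 0 0 0 0;0 -0.04 0 0 0 0 0;0 -0.04 0 0 0 0 0;0 -0.04 0 0 0 0 0;0 -0.02 0 0 0 0 0;0 0 0 0 0 0 0;0 0 0 0 0 0 0'; python3 where.py; python3 - <<'E'
from fit import *
a=r.capture("scene")[:,:,::-1];cv2.imwrite("pics/s25.png",a);i=cv2.resize(a[130:250,160:350],None,fx=4,fy=4,interpolation=2)
cv2.imwrite("pics/s25c.png",i)
a=r.capture("top")[:,:,::-1];cv2.imwrite("pics/t25.png",a);cv2.imwrite("pics/t25c.png",cv2.resize(a[150:265,170:350],None,fx=4.4,fy=4.4,interpolation=2))
E
```

```text
time_s: 29.2
tcp_pos: [0.4524, 0.2201, 0.1946]
eef_rot: [180.0, -0.0, 5.8]
contact_force: [0.3, 0.1, -0.1]
gripper_width: 0.0006
t 29.2 F [-58.9 259.7] z 194.6 rot [179.99  -0.     5.84] want yaw 5.7 f [ 0.3  0.1 -0.1] w 0.6 j [ 48.   4. -21.   0. -65.  47.]
```

View pics/t25c.png

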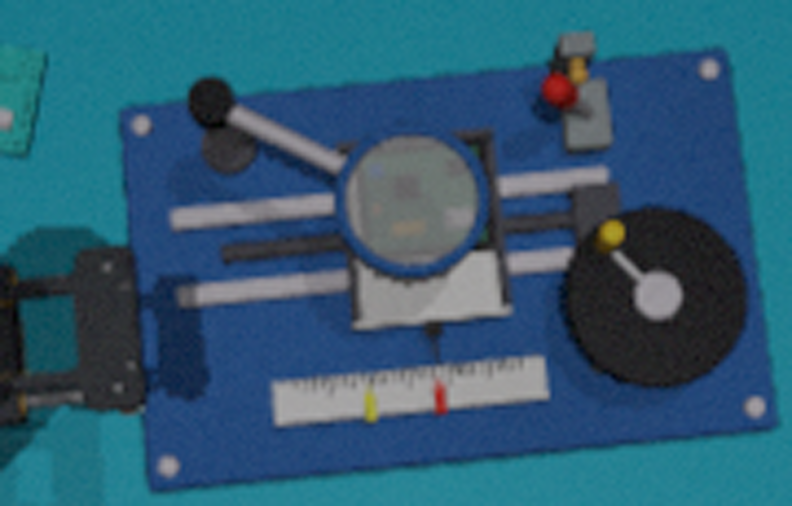

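View pics/s25.png

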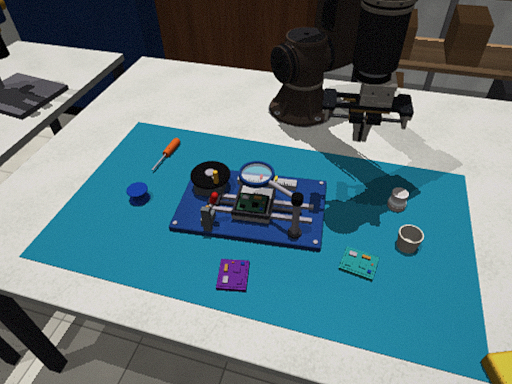

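View pics/s25c.png

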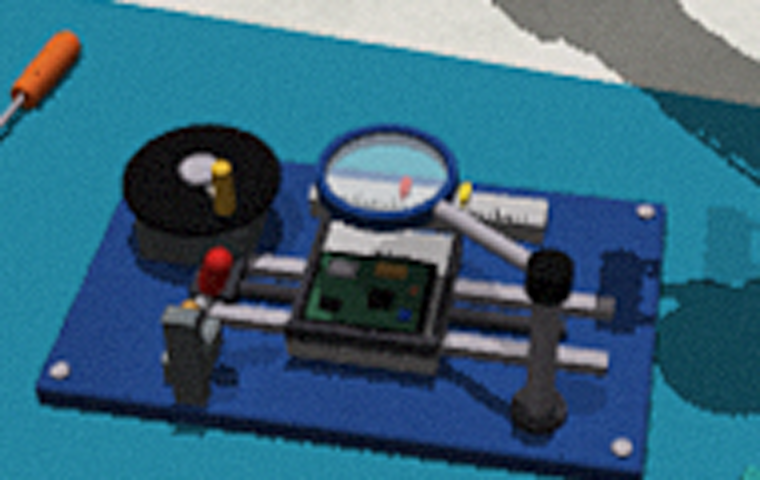

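```bash
python3 -c "
from plant import r
print(r.close_job())"
```

```text
the job is handed in; nothing more can be done
None
```

I finished all four steps in the order asked and handed the job in at about 29 s. The arm is clear of everything and its last force reading was about 0 N.

- **Board:** I pushed it until the force rose to about 8 N and it stopped moving. No gap to the fence showed in the later pictures.
- **Carriage:** I cranked about 1.2 turns clockwise. The last top picture puts the pointer at y 12.1 mm and the red marker at 12.4 mm; a close wrist view had them aligned too.
- **Lever:** The push force rose in the detent, then dropped to zero as the lever snapped over. The last pictures show it leaning left, with the grip at about y −77 mm. At the stop I expected about −75 mm.
- **Magnifier:** It is over the carriage. A second push of about 10 N did not move it, although 0.5 N would if it were free, so I take it to be on its stop.

**What disagreed or went wrong:**
- **Fingertips:** They end about 24 mm short of the stated TCP in the pictures. My first board push passed over the board without touching it, and I lowered every later move to allow for this.
- **Magnifier swing:** I measured 1.60–1.63 rad from my estimate of its parked position, not 1.75. I take that as its parked angle not being exactly zero.
- **Force spike:** On first reaching the magnifier's stop, I overpushed to about 97 N through the fingers. That is under the 120 N wrist limit, but harder than I meant.
- **Loose things:** The jar, spool and screwdriver were found in the last check within about 10 mm of where they started. The network missed the parts cup, but it looks unmoved in the last scene picture.

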